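Tighten the strainer cover crosswise

TASK

The cover of the dishwasher's water strainer is being bolted down evenly: two opposite bolts of the four are already half tight, the other two are still loose. With the green-handled socket wrench, and never with the fingers, first bring the two loose bolts to half tight, then turn all four fully home until their red marks point at the ticks on the rim, always doing the opposite bolt before going on to the other pair. Then stand the wrench upright on the table again and let go; leave everything else where it is.

Things in the scene. Friction and masses are not known exactly. Their poses are not given: they have to be found in the camera images.
- wrench_mid (a point): socket wrench, 130 mm tall, 0.35 kg, standing upright on its socket. This point: on its axis, half-way up, 65 mm above the socket's mouth (lower end). z points up to the handle; x and y are normal to the flats of handle and socket (both square, in line). Green square handle 28 x 28 mm, from 79 to 123 mm above the mouth, its middle 36 mm above this point; black cap above it to 130 mm
- wrench: the same wrench; origin at the middle of the socket's mouth, axes as wrench_mid. Steel socket 38.5 mm square outside, 36 mm tall; in it a square hole 29.5 mm wide (33 mm in the first 4 mm) and 20 mm deep, open at the bottom. Round shank 20 mm thick between socket and handle
- strainer: grey pipe strainer fixed on the table, 270 mm long across the robot's view, about 130 mm deep and 200 mm high; origin at the middle of its foot, on the table; own y along the pipe. Its round chamber leans 25 degrees from vertical toward its own -x side (the robot's side) and is closed by a steel cover of 160 mm diameter with four bolts.
- cover_mid (a point): centre of the cover's upper face, where a round boss of 40 mm diameter stands 6 mm proud. Own z axis is the outward normal of the cover (25 degrees from vertical); the axes of all four bolts are parallel to it. Own y to the robot's left, own x up the slope.
- bolt_1_top (a point): top centre of the square bolt at the far left of the cover, 55 mm from its centre, opposite bolt_3. Head 26 x 26 x 10 mm with a 4 mm bevelled round crown; this point is 16 mm above the cover. z: bolt axis, outward; x: along the head's red mark, normal to a flat. The socket slides up to 14 mm down over the head with 1.7 mm play each side, so the wrench turns up to 0.15 rad idle before it bites
- bolt_1 (a joint): turn of bolt_1 in rad, grows clockwise as seen looking down on the head (tightening). 0 loose, 0.75 half tight, 1.5 fully home against a hard stop, where the red mark on the head points outward to the red tick on the cover's rim. Stiff (0.2 N m), stays where left, does not move along its axis.
- bolt_2_top (a point): top centre of the square bolt at the far right of the cover, 55 mm from its centre, opposite bolt_4. Head 26 x 26 x 10 mm with a 4 mm bevelled round crown; this point is 16 mm above the cover. z: bolt axis, outward; x: along the head's red mark, normal to a flat. The socket slides up to 14 mm down over the head with 1.7 mm play each side, so the wrench turns up to 0.15 rad idle before it bites
- bolt_2 (a joint): turn of bolt_2 in rad, grows clockwise as seen looking down on the head (tightening). 0 loose, 0.75 half tight, 1.5 fully home against a hard stop, where the red mark on the head points outward to the red tick on the cover's rim. Stiff (0.2 N m), stays where left, does not move along its axis.
- bolt_3_top (a point): top centre of the square bolt at the near right of the cover, 55 mm from its centre, opposite bolt_1. Head 26 x 26 x 10 mm with a 4 mm bevelled round crown; this point is 16 mm above the cover. z: bolt axis, outward; x: along the head's red mark, normal to a flat. The socket slides up to 14 mm down over the head with 1.7 mm play each side, so the wrench turns up to 0.15 rad idle before it bites
- bolt_3 (a joint): turn of bolt_3 in rad, grows clockwise as seen looking down on the head (tightening). 0 loose, 0.75 half tight, 1.5 fully home against a hard stop, where the red mark on the head points outward to the red tick on the cover's rim. Stiff (0.2 N m), stays where left, does not move along its axis.
- bolt_4_top (a point): top centre of the square bolt at the near left of the cover, 55 mm from its centre, opposite bolt_2. Head 26 x 26 x 10 mm with a 4 mm bevelled round crown; this point is 16 mm above the cover. z: bolt axis, outward; x: along the head's red mark, normal to a flat. The socket slides up to 14 mm down over the head with 1.7 mm play each side, so the wrench turns up to 0.15 rad idle before it bites
- bolt_4 (a joint): turn of bolt_4 in rad, grows clockwise as seen looking down on the head (tightening). 0 loose, 0.75 half tight, 1.5 fully home against a hard stop, where the red mark on the head points outward to the red tick on the cover's rim. Stiff (0.2 N m), stays where left, does not move along its axis.
- tape_2: roll of brown tape lying flat, 92 mm wide, 48 mm tall, bystander; origin under its centre
- deli_cup: lidded pale deli cup, 74 mm wide, 68 mm tall, bystander; origin under its centre
- spice_jar_2: spice jar with red cap, 44 mm wide, 105 mm tall, bystander; origin under its centre
- flour_scoop: steel scoop lying on the table, 210 x 63 x 62 mm, bystander; origin under its centre
- squeeze_bottle_2: pale squeeze bottle with black nozzle, 64 mm wide, 216 mm tall, bystander; origin under its centre

How it is judged:
On the way:
1. all four bolts are about half tight (0.5 to 1.2 rad), none of them home yet (value of joint bolt_1 between 0.5 and 1.2 rad and value of joint bolt_2 between 0.5 and 1.2 rad and value of joint bolt_3 between 0.5 and 1.2 rad and value of joint bolt_4 between 0.5 and 1.2 rad), for 0.2 s.
At the end, for the whole second after the job is handed in: all four bolts are turned home (joints above 1.38 of 1.5 rad); the wrench stands upright (within 0.08 rad) on its socket on the table, its mid point 60 to 70 mm above it, at rest and released (value of joint each of bolt_1, bolt_2, bolt_3, bolt_4 above 1.38 rad and angle between wrench_mid's own z axis and vertical below 0.08 rad and height (world z) of wrench_mid between 0.06 and 0.07 m and linear speed of wrench below 0.02 m/s); the robot touches nothing.
It fails at once if both pairs of opposite bolts are uneven at once (over 0.45 rad apart within each pair): a neighbour was turned before the opposite bolt (angle between the x axis of bolt_1_top and the x axis of bolt_3_top, either way round above 0.45 rad and angle between the x axis of bolt_2_top and the x axis of bolt_4_top, either way round above 0.45 rad).
It fails at once if the fingers press on the strainer or its bolts (over 3 N) (contact force between the fingers and strainer above 3 N).
It fails at once if a bystander is moved more than 30 mm (distance of any of tape_2, deli_cup, spice_jar_2, flour_scoop, squeeze_bottle_2 from where it was at the start of the episode above 0.03 m).
It also fails if it takes over 72 s, if anything falls off the work surface, if the arm or the gripper's body presses on something with over 40 N, if the wrist force passes 120 N, or if a joint passes its speed limit or range.

ROBOT

A 7-joint arm with a two-finger parallel gripper is mounted at the origin on a cart in front of the work surface, level with it; the furniture and walls round the work are solid. World frame = base frame: x ahead of the robot, y to its left, z up, the work surface at z = 0. Lengths are in m, angles in rad, forces in N, time in s.
With the tool pointing down it reaches from about 0.425 to 0.875 m from the base axis. Payload 9.9 kg.
Tool frame: the origin (TCP) lies on the front face of the gripper's body, between the roots of the fingers; the fingertips stand 73 mm ahead of it and the grasp point (between the pads) lies 54 mm ahead of it; z points along the fingers, y is the direction in which the jaws open and shut (so a half turn about z gives the same grasp; the last joint's range is limited). The gripper opens to 85 mm and grips with 20 to 120 N. Pads are 22 mm wide; open, the fingers measure 114 mm over their backs; the gripper's body (76 mm by 85 mm) begins 54 mm behind the grasp point. The pads swing forward as they close: fully open they stand 13 mm farther back than shut.
Start: joints at [1.082, 0.576, 0.025, 1.437, -0.015, 1.129, -0.057], TCP at [0.266, -0.62, 0.304] pointing down, gripper open.
Joint ranges: [-2.76, 2.76], [-0.34, 2.15], [-1.52, 1.57], [0.19, 2.46], [-1.09, 4.23], [0.17, 1.99], [-2.82, 2.82]. Speed limits (rad/s): [2.22, 2.22, 3.01, 3.01, 3.14, 3.14, 3.14].

INTERFACE

Orientations are given as a unit quaternion [x, y, z, w].
In Python, from station import bot gives the robot as it stands. The module is installed in compiled form; this text tells all that it offers.
- The arm moves only by the tool carry_out, never from a script. Its argument "steps" is a list that holds one entry, the list of rows, each a list of 7 numbers: the turn, a rotation vector about the world's x, y, z in degrees, then the shift along the world's x, y, z in mm, then the opening, from -1 (shut) to 1 (fully open). A call has 1 to 12 rows; each row is the pose to reach, as a shift and turn from the pose measured when the call began; what a row does not reach only later rows make up. A row lasts 1/12 s, in which the tool goes at most 41.7 mm and 7.16 degrees, less where a joint would pass 70% of its speed; a pose out of reach is approached as far as the arm can. A call with a gripper value outside its range is refused whole. The fingers move at their own pace and stop on an object; "grip_force" is the grip in N (left out, the last holds). Time passes only in rows, so rows that repeat a pose let the fingers close. It gives the time, the measured TCP pose, the force and the opening at its end, in the units of the state.
- bot.state(): the state, without advancing time (a new reading comes with each control period).
- bot.read_camera(name): name is "scene" or "top" or "wrist"; returns a dict with "img" (384x512x3 uint8, red, green, blue), "K" (3x3 intrinsics, pixels), "eye" and "attitude" of the camera in the world. Camera axes: x right, y up, looking along -z (the intrinsics and any distortion apply to the point x, -y, -z); pixel columns grow to the right and rows downward; lengths in m; the calibration is good to about 2 mm. A picture is of the moment at which its call begins. There is no depth.
- bot.job_done(): hands the job in, once; it reports no verdict.
The state is a dict: "clock": time; "joint_pos": joint angles; "qd": joint speeds; "joint_efforts": joint torques, N m; "ee_pos": TCP position; "eef_rot": TCP orientation; "contact_force": force on the tool from outside, world axes, zero at the start; "ft_torque": the same for the moment, N m; "width": finger opening in m.
Only numpy, scipy, OpenCV 4.12 (cv2) and the standard library are available. Lean on these libraries where they do the work, as an engineer would, in place of code of your own. Each camera call takes 0.05 s, during which the arm holds its last target.

## Working session

There is one attempt and no reset: what is moved stays moved. The work goes in short steps, Python scripts to look and compute and a tool call to move; the robot and the scene stay as the last step left them, time stands still between calls to the robot, and variables do not carry over. Pictures are saved under pics/ and viewed, and the job is handed in when it is done.

Besides the shell and the picture viewer there is one more tool, called after ">>>" as name(argument=value, ...) on one line, values as JSON. carry_out: Moves the arm, as the interface text tells. Its arguments: {"type":"object","properties":{"steps":{"type":"array"},"grip_force":{"type":"number"}},"required":["steps"]}

```bash
mkdir -p pics; ls
python3 - <<'E'
from station import bot
import cv2
s=bot.state()
for k,v in s.items(): print(k,v)
for n in ["scene","top","wrist"]:
    r=bot.read_camera(n); cv2.imwrite(f"pics/{n}0.png",cv2.cvtColor(r["img"],cv2.COLOR_RGB2BGR)); print(n,r["K"],r["eye"],r["attitude"],[k for k in r])
E
```

```text
pics
clock 0.0
joint_pos [ 1.08217602  0.57651444  0.02484988  1.4378812  -0.01500609  1.12898398
 -0.05648162]
qd [ 0.00096687  0.00075192  0.00051997  0.0005424  -0.00052591  0.00134348
 -0.00055829]
joint_efforts [-8.90619667e-04 -7.65779543e+01  2.25038499e+00 -2.85975087e+01
  1.53989933e-02  1.25552126e-02 -2.24868393e-05]
ee_pos [ 0.26573688 -0.62014602  0.30306402]
eef_rot [ 9.79580033e-01  2.01053018e-01 -2.00298658e-04 -7.75718735e-04]
contact_force [0.1804343  0.15121925 0.23260596]
ft_torque [ 0.02457681  0.00932332 -0.00699621]
width 0.08510292276631136
scene [[445.16678654   0.         262.44506467]
 [  0.         445.16678654 192.51429732]
 [  0.           0.           1.        ]] [-0.26244116  0.94507977  0.97751103] [-0.163217    0.43398495  0.82569002 -0.32133048] ['img', 'K', 'eye', 'attitude']
top [[372.22277634   0.         253.13622842]
 [  0.         372.22277634 190.31717328]
 [  0.           0.           1.        ]] [0.36427346 0.04674707 1.17928725] [-0.07356393  0.05468021  0.70536672 -0.70289133] ['img', 'K', 'eye', 'attitude']
wrist [[269.48626277   0.         258.37850767]
 [  0.         269.48626277 191.9097084 ]
 [  0.           0.           1.        ]] [ 0.32637627 -0.59405691  0.37265047] [-0.1093917   0.07340994 -0.54579185  0.82749966] ['img', 'K', 'eye', 'attitude']
```

View pics/scene0.png

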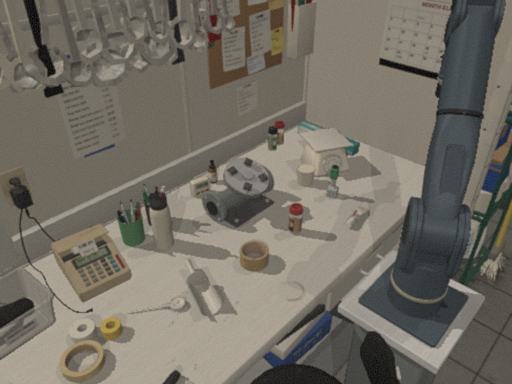

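View pics/top0.png

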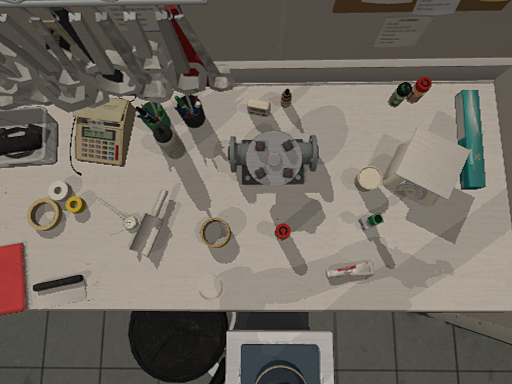

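View pics/wrist0.png

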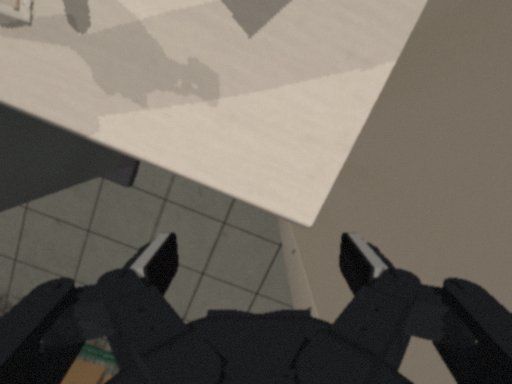

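```bash
cat > h.py <<'E'
import numpy as np, cv2, json
from scipy.spatial.transform import Rotation as R
from station import bot
def cam(n):
    r=bot.read_camera(n); return r
def save(im,path): cv2.imwrite(path,cv2.cvtColor(im,cv2.COLOR_RGB2BGR))
def crop(r,u0,v0,u1,v1,path,s=6):
    c=r["img"][v0:v1,u0:u1]; save(cv2.resize(c,None,fx=s,fy=s,interpolation=cv2.INTER_CUBIC),path)
def proj(r,P):
    P=np.atleast_2d(P); c=R.from_quat(r["attitude"]).inv().apply(P-np.array(r["eye"]))
    K=r["K"]; return np.c_[K[0,2]+K[0,0]*c[:,0]/-c[:,2], K[1,2]+K[1,1]*(-c[:,1])/-c[:,2]]
def ray(r,u,v):
    K=r["K"]; d=np.array([(u-K[0,2])/K[0,0],-(v-K[1,2])/K[1,1],-1.]); return np.array(r["eye"]),R.from_quat(r["attitude"]).apply(d)
def atz(r,u,v,z):
    e,d=ray(r,u,v); return e+d*(z-e[2])/d[2]
def tri(obs):
    A=np.zeros((3,3));b=np.zeros(3)
    for r,u,v in obs:
        e,d=ray(r,u,v); d=d/np.linalg.norm(d); M=np.eye(3)-np.outer(d,d);A+=M;b+=M@e
    return np.linalg.solve(A,b)
E
python3 - <<'E'
from h import *
t=cam("top"); s=cam("scene")
crop(t,350,195,400,245,"pics/t_w.png",10); crop(s,305,150,365,210,"pics/s_w.png",10)
crop(t,220,120,330,195,"pics/t_s.png",7); crop(s,195,150,285,230,"pics/s_s.png",7)
print(atz(t,377,219,.13),proj(s,[0,0,0]),proj(t,[0.3,0,0]))
E
```

```text
[ 0.47326612 -0.27231181  0.13      ] [[412.75340939 299.37293124]] [[278.63009171 279.86917987]]
```

View pics/t_w.png

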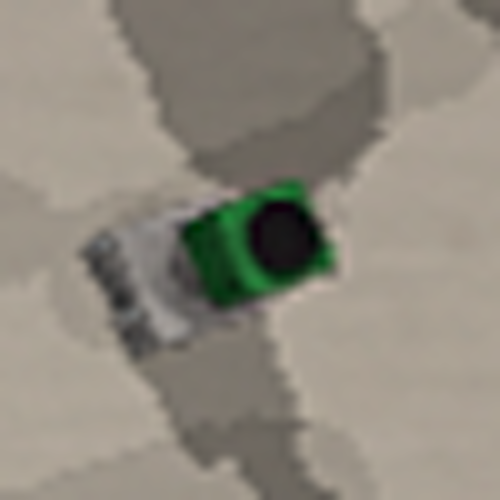

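View pics/s_w.png

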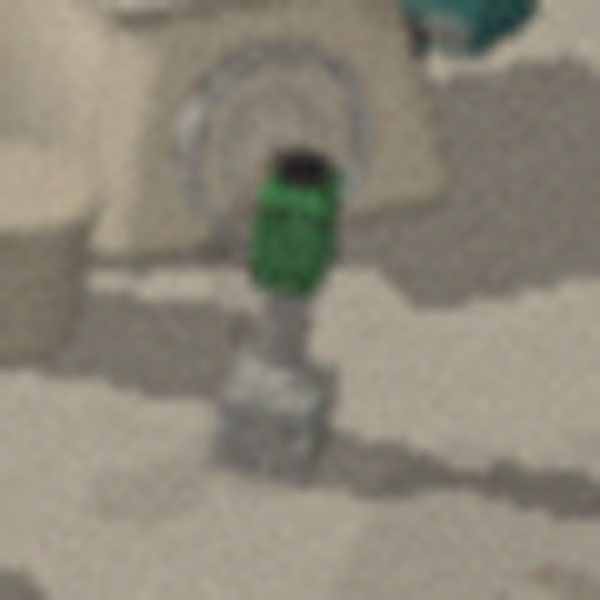

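View pics/t_s.png

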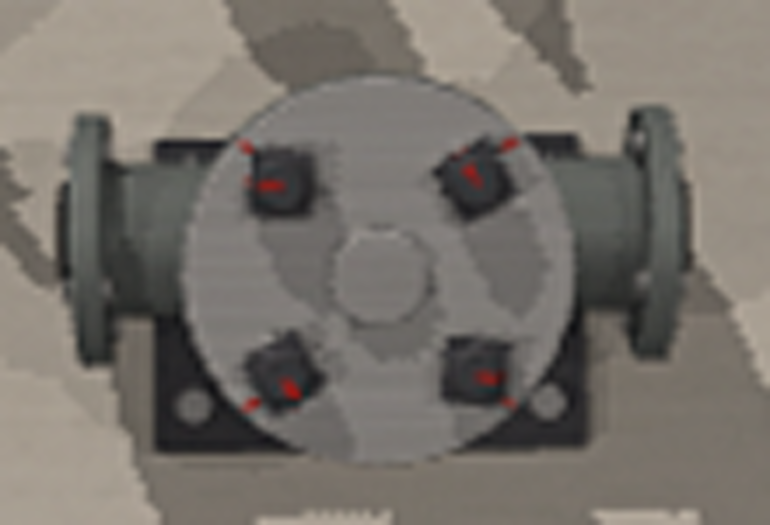

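View pics/s_s.png

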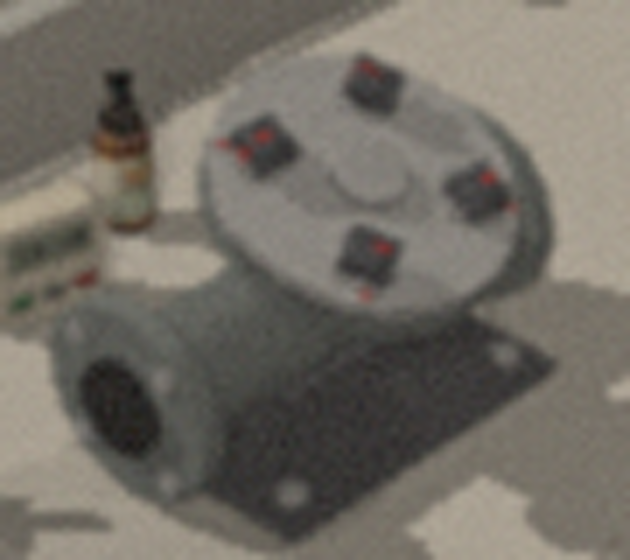

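```bash
cat > fit.py <<'E'
from h import *
from scipy.optimize import least_squares
t=cam("top"); s=cam("scene")
c=lambda p,o,k:((p[0]+.5)/k-.5+o[0],(p[1]+.5)/k-.5+o[1])
tp=[c(p,(220,120),7) for p in [(282,180),(477,180),(478,370),(285,373),(383,272)]]
sp=[c(p,(195,150),7) for p in [(267,144),(374,82),(478,190),(371,253),(371,177)]]
for a,b in zip(tp,sp): print(np.round(tri([(t,*a),(s,*b)]),4))
a=np.radians([45,-45,-135,135])
L=np.c_[55*np.cos(a),55*np.sin(a),np.full(4,13.)]/1000
L=np.r_[L,[[0,0,.006]]]
def pose(p):
    # z axis leans to -x by 25deg
    return R.from_euler('z',p[3])*R.from_euler('y',-25,degrees=True), p[:3]
def res(p):
    Q,o=pose(p); W=Q.apply(L)+o
    return np.r_[(proj(t,W)-tp).ravel(),(proj(s,W)-sp).ravel()]
r=least_squares(res,[.62,0,.18,0]); print(r.x,np.round(r.fun.reshape(-1,2),1).tolist())
w=tri([(t,*c((283,237),(350,195),10)),(s,*c((303,165),(305,150),10))]); print("cap",w)
E
python3 fit.py
```

```text
[0.676  0.0537 0.1743]
[ 0.676  -0.0235  0.1755]
[ 0.6062 -0.0248  0.141 ]
[0.6049 0.0537 0.1426]
[0.6446 0.0131 0.1499]
[0.64654769 0.01455555 0.14619672 0.00761015] [[0.3, 0.4], [0.2, -0.0], [-0.0, 0.0], [0.3, 0.0], [-0.2, 0.4], [-0.4, -0.1], [-0.1, 0.1], [-0.1, -0.1], [-0.2, 0.1], [-0.5, -0.3]]
cap [ 0.47576723 -0.27561541  0.12711624]
```

```bash
cat > ov.py <<'E'
from h import *
import sys
x,y,yaw=float(sys.argv[1]),float(sys.argv[2]),np.radians(float(sys.argv[3]))
def box(h,z0,z1):
    P=[[sx*h,sy*h,z] for z in(z0,z1) for sx,sy in((-1,-1),(1,-1),(1,1),(-1,1))]
    return R.from_euler('z',yaw).apply(P)+[x,y,0]
out=[]
for n,(u,v) in (("top",(350,195)),("scene",(305,150))):
    r=cam(n); k=10; im=cv2.resize(r["img"][v:v+60,u:u+60],None,fx=k,fy=k,interpolation=cv2.INTER_CUBIC)
    for h,z0,z1,col in((.01925,0,.036,(255,255,0)),(.014,.079,.123,(255,0,255))):
        p=((proj(r,box(h,z0,z1))-[u,v]+.5)*k-.5).astype(int)
        for i in range(4):
            for a,b in((i,(i+1)%4),(i+4,(i+1)%4+4),(i,i+4)): cv2.line(im,tuple(map(int,p[a])),tuple(map(int,p[b])),col,1)
    out.append(im[:,:400] if 0 else im)
save(cv2.resize(np.hstack(out),(800,400)),sys.argv[4])
E
python3 ov.py .476 -.2755 20 pics/ov1.png
```

```text
(no output)
```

View pics/ov1.png

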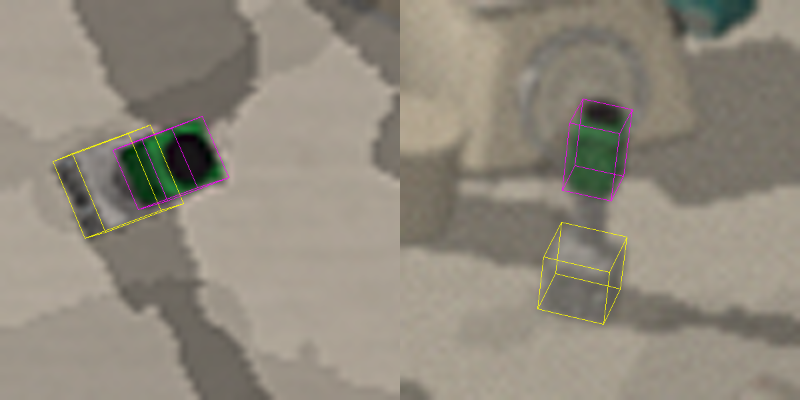

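>>> carry_out(steps=[[[0, 0, 7, 18, 29, 0, 1], [0, 0, 14, 36, 58, 0, 1], [0, 0, 21, 54, 87, 0, 1], [0, 0, 28, 72, 116, 0, 1], [0, 0, 35, 90, 145, 0, 1], [0, 0, 42, 108, 174, 0, 1], [0, 0, 49, 126, 203, 0, 1], [0, 0, 56, 144, 232, 0, 1], [0, 0, 63, 162, 261, 0, 1], [0, 0, 70, 180, 290, 0, 1], [0, 0, 77, 198, 319, 0, 1], [0, 0, 84, 210, 344, 0, 1]]], grip_force=80)

```text
clock: 1.45
ee_pos: [0.4774, -0.274, 0.3042]
eef_rot: [0.59, 0.807, 0.0, 0.0]
contact_force: [0.0, -0.8, 0.4]
width: 0.0855
```

Run:
```python
from h import *
s=bot.state(); print(np.round(s["joint_pos"],3))
r=cam("wrist")
im=cv2.resize(r["img"],(768,576))
x,y,yaw=.476,-.2755,np.radians(20)
for h,z0,z1,col in((.01925,0,.036,(255,255,0)),(.014,.079,.123,(255,0,255))):
    P=[[sx*h,sy*h,z] for z in(z0,z1) for sx,sy in((-1,-1),(1,-1),(1,1),(-1,1))]
    p=(proj(r,R.from_euler('z',yaw).apply(P)+[x,y,0])*1.5).astype(int)
    for i in range(4):
        for a,b in((i,(i+1)%4),(i+4,(i+1)%4+4),(i,i+4)): cv2.line(im,tuple(map(int,p[a])),tuple(map(int,p[b])),col,1)
save(im,"pics/w1.png")
```

```text
[ 0.726  0.41  -0.418  1.76   0.191  1.011  0.545]
```

View pics/w1.png

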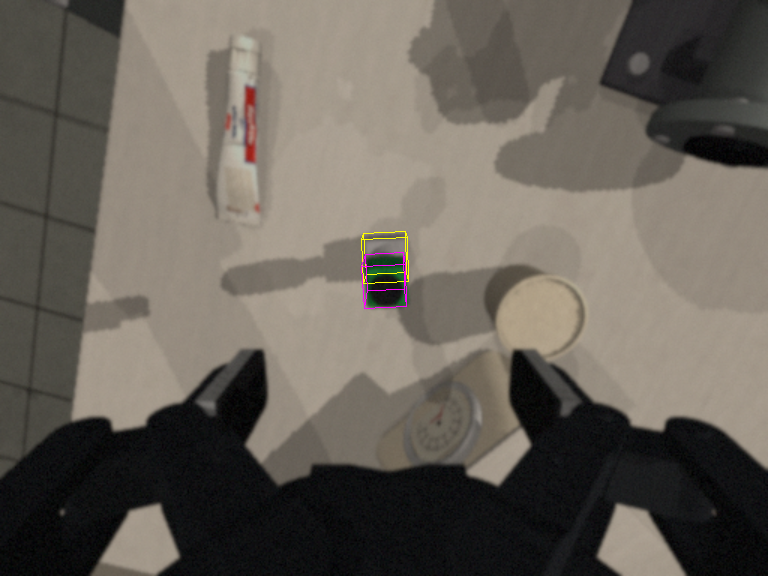

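Run:
```python
from h import *
t=cam("top"); s=cam("scene")
crop(t,355,120,475,210,"pics/t_sc.png",6); crop(s,290,120,370,190,"pics/s_sc.png",8)
```

```text
(no output)
```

View pics/t_sc.png

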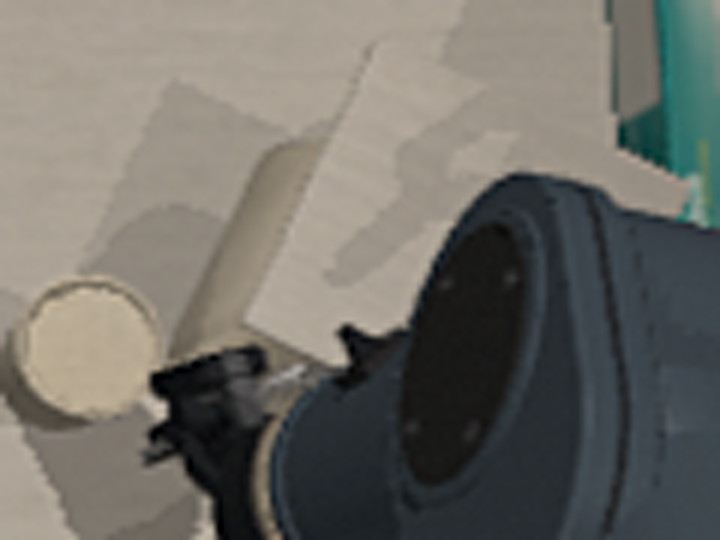

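View pics/s_sc.png

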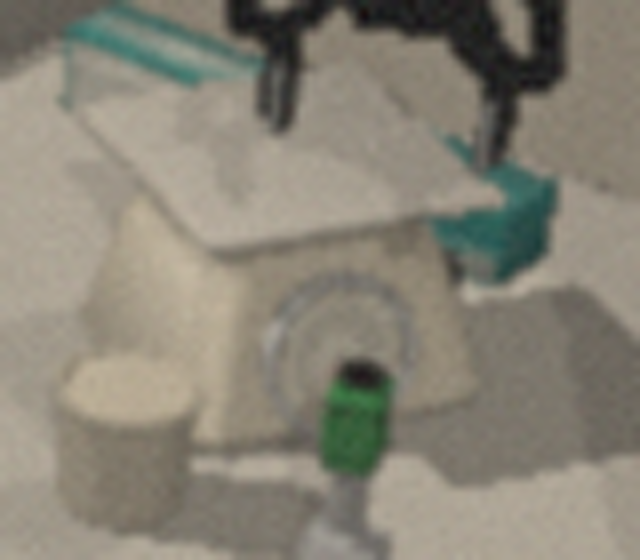

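Run:
```python
from h import *
t=cam("top"); s=cam("scene")
print(tri([(t,396.1,174.1),(s,316.9,151.2)]))
p=tri([(t,396.1,174.1),(s,316.9,151.2)]); z=p[2]
print(atz(s,352.5,143.7,z))
im=cv2.imread("pics/top0.png"); cv2.imwrite("pics/t0sc.png",cv2.resize(im[120:235,350:490],None,fx=5,fy=5,interpolation=cv2.INTER_CUBIC))
```

```text
[ 0.60523867 -0.3409      0.11264467]
[ 0.53602698 -0.49046376  0.11264467]
```

View pics/t0sc.png

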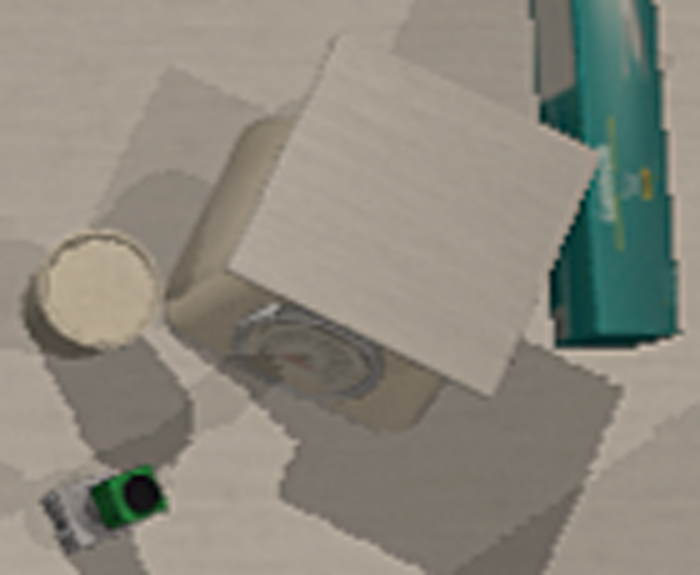

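>>> carry_out(steps=[[[0, 0, 2.4, -1.4, -1.5, -40, 1], [0, 0, 2.4, -1.4, -1.5, -80, 1], [0, 0, 2.4, -1.4, -1.5, -115, 1], [0, 0, 2.4, -1.4, -1.5, -140, 1], [0, 0, 2.4, -1.4, -1.5, -149, 1], [0, 0, 2.4, -1.4, -1.5, -150, 1], [0, 0, 2.4, -1.4, -1.5, -150, -1], [0, 0, 2.4, -1.4, -1.5, -150, -1], [0, 0, 2.4, -1.4, -1.5, -150, -1], [0, 0, 2.4, -1.4, -1.5, -150, -1], [0, 0, 2.4, -1.4, -1.5, -150, -1], [0, 0, 2.4, -1.4, -1.5, -150, -1]]])

```text
clock: 2.7
ee_pos: [0.4752, -0.2788, 0.1551]
eef_rot: [0.577, 0.817, -0.0, 0.002]
contact_force: [1.1, 0.7, 5.7]
width: 0.027
```

```bash
cat > tgt.py <<'E'
from h import *
C=np.array([0.64655,0.01456,0.14620]); Rc=R.from_euler('z',0.0076)*R.from_euler('y',-25,degrees=True)
F=R.from_matrix(np.array([[0,1,0],[1,0,0],[0,0,-1]]))
al={1:45,2:-45,3:-135,4:135}
H=.1551
G=R.identity() # wrench-in-tool correction
def bolt(i):
    a=np.radians(al[i]); return C+Rc.apply([.055*np.cos(a),.055*np.sin(a),.016])
def tgt(i,psi,gap,off=(0,0)):
    """psi wrench yaw deg in cover frame, gap mm mouth above bolt top (negative=seated), off mm cover frame"""
    p=bolt(i)+Rc.apply([off[0]/1e3,off[1]/1e3,H+gap/1e3])
    return p,Rc*R.from_euler('z',psi,degrees=True)*F
def delta(p,Q,show=True):
    s=bot.state(); d=(p-s["ee_pos"])*1e3; rv=(Q*R.from_quat(s["eef_rot"]).inv()).as_rotvec(degrees=True)
    print("rv",np.round(rv,1),"shift",np.round(d,1),"|",np.linalg.norm(rv).round(1),np.linalg.norm(d).round(1))
    return rv,d
E
python3 - <<'E'
from tgt import *
for i in al: print(i,bolt(i))
p,Q=tgt(2,40.9,25);print(p);delta(p,Q)
E
```

```text
1 [0.67473882 0.05366624 0.17713692]
2 [ 0.67532995 -0.02411326  0.17713692]
3 [ 0.60483779 -0.02464902  0.14426493]
4 [0.60424665 0.05313048 0.14426493]
[ 0.5992186  -0.02469172  0.34036295]
rv [ -4.5 -24.6  21.5] shift [124.  254.1 185.3] | 33.0 338.1
```

>>> carry_out(steps=[[[0, 0, 0, 0, 0, 15, -1], [0, 0, 0, 0, 0, 50, -1], [0, 0, 0, 0, 0, 90, -1], [0, 0, 0, 0, 0, 130, -1], [0, 0, 0, 0, 0, 160, -1], [0, 0, 0, 0, 0, 160, -1]]])

```text
clock: 3.2
ee_pos: [0.477, -0.2793, 0.3212]
eef_rot: [0.577, 0.817, 0.0, 0.006]
contact_force: [1.9, -0.5, -4.2]
width: 0.0274
```

Run:
```python
from tgt import *
s=bot.state(); print(s["ee_pos"],s["eef_rot"],s["contact_force"],s["width"])
p,Q=tgt(2,40.9,25);print(p);delta(p,Q)
r=cam("wrist"); save(cv2.resize(r["img"],(768,576)),"pics/w2.png")
```

```text
[ 0.47695717 -0.2792958   0.32122163] [5.77249625e-01 8.16545083e-01 4.17831514e-04 6.06811797e-03] [ 1.88563972 -0.53315849 -4.21045067] 0.027356232185439065
[ 0.5992186  -0.02469172  0.34036295]
rv [ -4.3 -24.1  21.5] shift [122.3 254.6  19.1] | 32.6 283.1
```

View pics/w2.png

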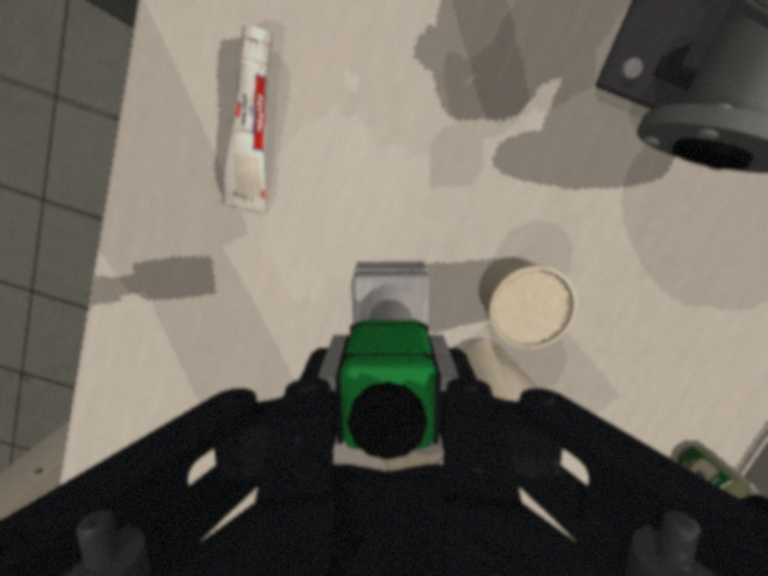

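```bash
cat > wov.py <<'E'
from tgt import *
def edges(h,z0,z1): return [[sx*h,sy*h,z] for z in(z0,z1) for sx,sy in((-1,-1),(1,-1),(1,1),(-1,1))]
def draw(path,dx=0,dy=0,H=H,rx=0,ry=0,rz=0,r=None,name="wrist"):
    s=bot.state(); T=R.from_quat(s["eef_rot"]); o=s["ee_pos"]
    r=r or cam(name); k=1.5; im=cv2.resize(r["img"],None,fx=k,fy=k,interpolation=cv2.INTER_CUBIC)
    def W(P):
        P=np.array(P,float)
        # wrench frame -> tool: mouth at z=H ahead; rotation about grasp point
        Q=(R.from_euler('xyz',[rx,ry,rz],degrees=True)*F).apply(P-[0,0,.101])+[dx/1e3,dy/1e3,H-.101]
        return o+T.apply(Q)
    for h,z0,z1,col in((.01925,0,.036,(255,255,0)),(.014,.079,.123,(255,0,255))):
        p=((proj(r,W(edges(h,z0,z1)))+.5)*k-.5).astype(int)
        for i in range(4):
            for a,b in((i,(i+1)%4),(i+4,(i+1)%4+4),(i,i+4)): cv2.line(im,tuple(map(int,p[a])),tuple(map(int,p[b])),col,1)
    a=np.linspace(0,2*np.pi,40)
    p=((proj(r,W(np.c_[.0125*np.cos(a),.0125*np.sin(a),0*a+.130]))+.5)*k-.5).astype(int)
    cv2.polylines(im,[p.reshape(-1,1,2)],True,(0,255,255),1)
    save(cv2.resize(im[300:520,200:600],None,fx=2,fy=2),path) if name=="wrist" else save(im,path)
E
python3 - <<'E'
from wov import *
draw("pics/wo1.png")
E
```

```text
(no output)
```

View pics/wo1.png

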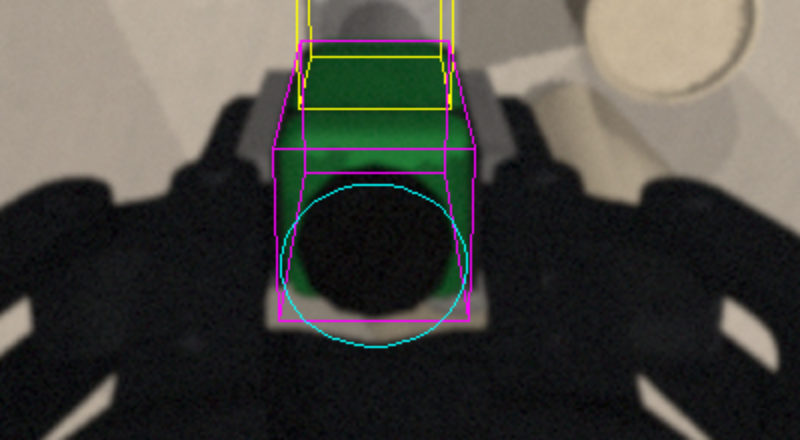

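```bash
python3 - <<'E'
from wov import *
import wov
r=cam("wrist")
draw("pics/wo2.png",dx=3.8,r=r)
im=cv2.imread("pics/wo2.png")
E
sed -i 's/im\[300:520,200:600\]/im[250:470,200:600]/' wov.py
python3 - <<'E'
from wov import *
draw("pics/wo2.png",dx=3.8)
E
```

```text
(no output)
```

View pics/wo2.png

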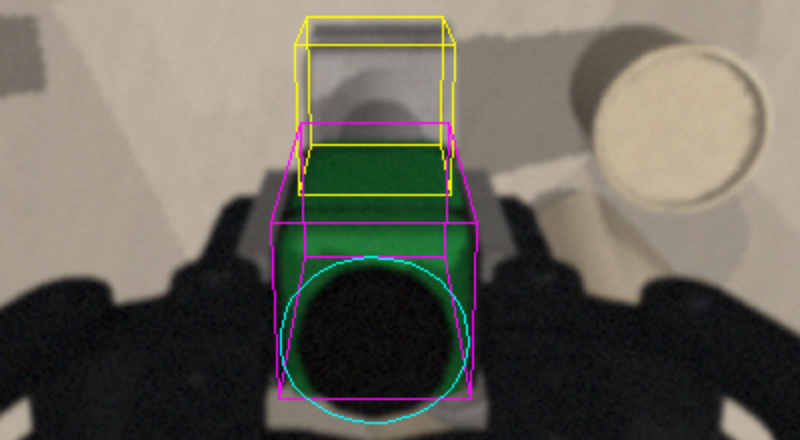

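Run:
```python
from wov import *
r=cam("wrist"); crop(r,190,160,330,270,"pics/wz.png",5.5)
```

```text
(no output)
```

View pics/wz.png

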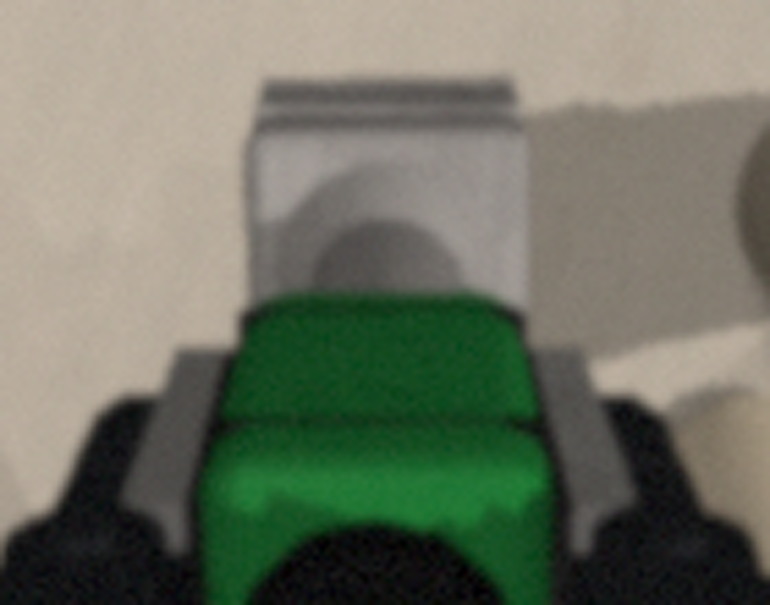

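Run:
```python
from wov import *
from scipy.optimize import least_squares
r=cam("wrist"); s=bot.state(); T=R.from_quat(s["eef_rot"]); o=s["ee_pos"]
c=lambda u,v:((u+.5)/5.5-.5+190,(v+.5)/5.5-.5+160)
h=.01925
P=np.array([[-h,h,0],[h,h,0],[-h,h,.036],[h,h,.036],[-.014,.014,.079],[.014,.014,.079],[0,0,.130]])
def W(q):
    dx,dy,H,rx,ry,rz=q
    return o+T.apply((R.from_euler('xyz',[rx,ry,rz])*F).apply(P-[0,0,.101])+[dx,dy,H-.101])
# left/right assignment
p0=proj(r,W([.003,0,.155,0,0,0])); 
obs=[c(262,80),c(515,80),c(249,128),c(526,128),c(242,297),c(524,297),((377/2+200+.5)/1.5-.5,(335/2+250+.5)/1.5-.5)]
if p0[0,0]>p0[1,0]:
    for a in(0,2,4): obs[a],obs[a+1]=obs[a+1],obs[a]
w=np.array([1,1,1,1,.6,.6,.7])
for prior in (1,.1):
    f=lambda q:np.r_[((proj(r,W(q))-obs)*w[:,None]).ravel(),(q[2]-.155)/.002*prior,q[3:]/.03*prior]
    q=least_squares(f,[.003,0,.155,0,0,0],x_scale=[.01,.01,.01,.1,.1,.1])
    print(np.round(q.x[:3]*1e3,1),np.degrees(q.x[3:]).round(1),np.round((proj(r,W(q.x))-obs),1).tolist())
    m=(R.from_euler('xyz',q.x[3:])*F).apply([[0,0,-.101]])[0]+[q.x[0],q.x[1],q.x[2]-.101]; print("mouth in tool",m)
```

```text
[  2.    0.5 157.6] [-0.5 -0.4 -0.1] [[0.5, 0.2], [-0.6, 0.2], [-1.3, 0.8], [1.1, 0.8], [1.8, -4.5], [-1.1, -4.5], [-0.1, 2.6]]
mouth in tool [0.0012837  0.00141671 0.15764082]
[ -0.9   0.5 163.5] [-0.6  0.8 -0.2] [[1.1, -0.2], [-1.1, -0.3], [-0.6, 1.1], [0.4, 1.1], [2.7, -3.7], [-2.1, -3.7], [-0.2, 1.9]]
mouth in tool [0.0005578  0.00150516 0.16352732]
```

>>> carry_out(steps=[[[-0.5, -2.7, 2.4, 8, 18, 20, -1], [-1, -5.4, 4.8, 24, 50, 40, -1], [-1.4, -8, 7.2, 36, 80, 45, -1], [-1.9, -10.7, 9.6, 50, 110, 45, -1], [-2.4, -13.4, 12, 64, 140, 45, -1], [-2.9, -16.1, 14.4, 78, 170, 45, -1], [-3.4, -18.7, 16.7, 92, 200, 45, -1], [-3.8, -21.4, 19.1, 106, 228, 42, -1], [-4.3, -24.1, 21.5, 118, 250, 39, -1], [-4.3, -24.1, 21.5, 118, 254, 37, -1], [-4.3, -24.1, 21.5, 118, 254, 37, -1]]])

```text
clock: 4.42
ee_pos: [0.5914, -0.0225, 0.3482]
eef_rot: [0.402, 0.892, 0.089, 0.189]
contact_force: [-0.3, 0.1, -5.3]
width: 0.0273
```

Run:
```python
from wov import *
s=bot.state(); print(np.round(s["joint_pos"],2))
p,Q=tgt(2,40.9,25);delta(p,Q)
crop(cam("wrist"),150,60,350,210,"pics/w3.png",4)
crop(cam("top"),210,60,330,195,"pics/t3.png",5)
crop(cam("scene"),185,60,305,205,"pics/s3.png",5)
```

```text
[ 0.38  0.29 -0.56  1.9   0.36  0.59  0.34]
rv [-0.2 -0.9 -0.2] shift [ 7.9 -2.2 -7.8] | 1.0 11.3
```

View pics/w3.png

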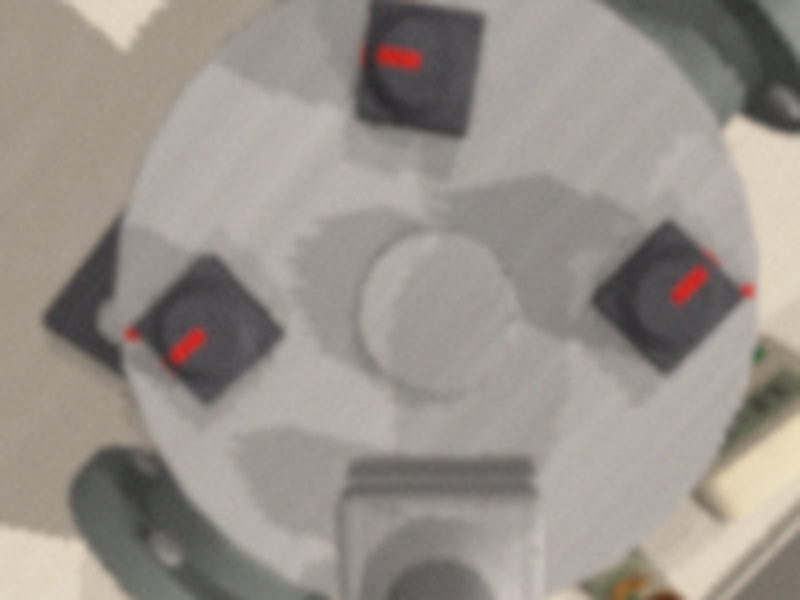

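View pics/s3.png

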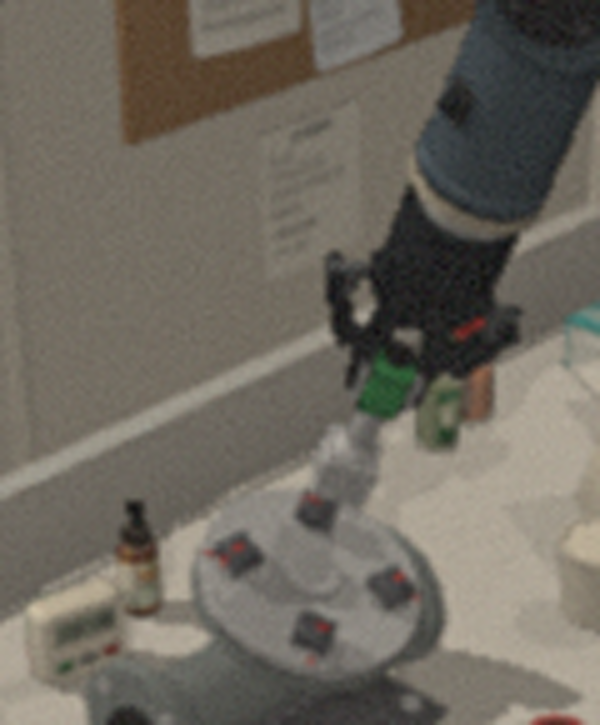

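View pics/t3.png

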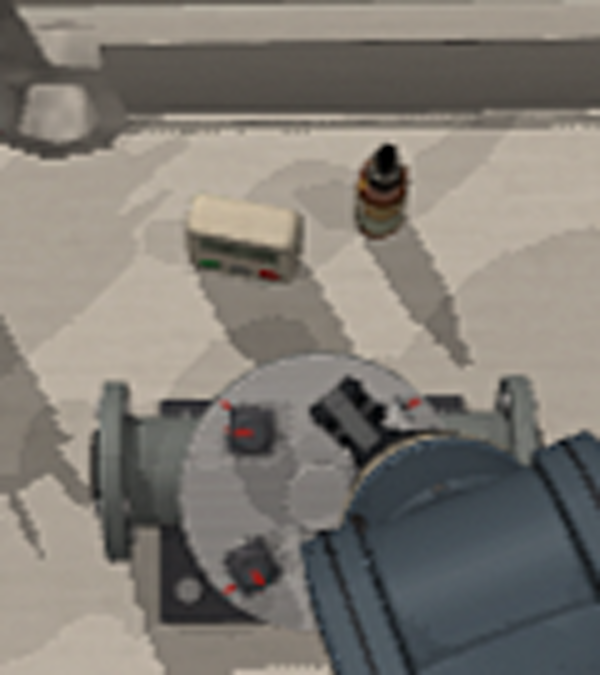

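```bash
cat > rel.py <<'E'
from wov import *
from scipy.optimize import least_squares
def crown_fit(r,obs):
    """obs: {bolt or 0(boss): (u,v)} -> cover-frame in-plane shift + yaw that best explains wrist picture"""
    L=np.array([[0,0,.006] if i==0 else [.055*np.cos(np.radians(al[i])),.055*np.sin(np.radians(al[i])),.016] for i in obs]); O=np.array(list(obs.values()))
    def W(q): return C+Rc.apply(R.from_euler('z',q[2]).apply(L)+[q[0],q[1],q[3]])
    f=lambda q:np.r_[(proj(r,W(q))-O).ravel(),q[3]/.002]
    q=least_squares(f,[0,0,0,0],x_scale=[.01,.01,.1,.01])
    print("cover shift mm",np.round(q.x[[0,1,3]]*1e3,1),"yaw",np.degrees(q.x[2]).round(2),"res0",np.round(proj(r,W([0,0,0,0]))-O,1).tolist(),"res",np.round(proj(r,W(q.x))-O,1).tolist())
    return q.x
def sock_fit(r,obs,zs=(0,0,.036,.036)):
    """bottom-front L,R, top-front L,R pixel -> mouth centre in cover frame rel. cover origin"""
    s=bot.state(); T=R.from_quat(s["eef_rot"]); o=s["ee_pos"]; h=.01925
    P=np.array([[-h,h,0],[h,h,0],[-h,h,.036],[h,h,.036]]); O=np.array(obs)
    def W(q): return o+T.apply((R.from_euler('z',q[3])*F).apply(P)+[q[0],q[1],q[2]])
    if proj(r,W([0,0,.155,0]))[0,0]>proj(r,W([0,0,.155,0]))[1,0]: O=O[[1,0,3,2]]
    f=lambda q:np.r_[(proj(r,W(q))-O).ravel(),(q[2]-H)/.003]
    q=least_squares(f,[0,0,.155,0],x_scale=[.01,.01,.01,.1])
    print("mouth in tool mm",np.round(q.x[:3]*1e3,1),"yaw",np.degrees(q.x[3]).round(1),"res",np.round(proj(r,W(q.x))-O,1).tolist())
    m=o+T.apply(q.x[:3]); mc=Rc.inv().apply(m-C); print("mouth in cover mm",np.round(mc*1e3,1)); return mc
E
python3 - <<'E'
from rel import *
r=cam("wrist")
c=lambda u,v:((u+.5)/4-.5+150,(v+.5)/4-.5+60)
q=crown_fit(r,{4:c(413,66),1:c(670,298),3:c(200,328),0:c(441,312)})
m=sock_fit(r,[c(347,460),c(534,460),c(339,492),c(541,492)])
print(Rc.inv().apply(bolt(2)-C)*1e3)
E
```

```text
cover shift mm [ 1.1 -3.   1.3] yaw -0.15 res0 [[2.0, -3.6], [0.3, -3.7], [2.4, -2.5], [-0.4, -3.3]] res [[1.0, -0.3], [-0.7, -0.3], [1.1, 0.6], [-1.5, -0.1]]
mouth in tool mm [  2.3   0.9 157.4] yaw -0.0 res [[0.7, -0.9], [-1.0, -0.9], [-1.1, 0.7], [1.4, 0.7]]
mouth in cover mm [ 33.3 -37.9  50.3]
[ 38.89087297 -38.89087297  16.        ]
```

>>> carry_out(steps=[[[-0.2, -0.9, -0.2, 8, -2.9, -12, -1], [-0.2, -0.9, -0.2, 15.5, -2.9, -23.7, -1], [-0.2, -0.9, -0.2, 15.5, -2.9, -23.7, -1], [-0.2, -0.9, -0.2, 15.5, -2.9, -23.7, -1]]])

```text
clock: 4.95
ee_pos: [0.6072, -0.0301, 0.3255]
eef_rot: [0.405, 0.888, 0.089, 0.197]
contact_force: [-0.3, -0.4, -3.2]
width: 0.0272
```

Run:
```python
from wov import *
p,Q=tgt(2,40.9,5);delta(p,Q)
crop(cam("wrist"),150,60,350,210,"pics/w4.png",4)
crop(cam("scene"),215,130,285,190,"pics/s4.png",10)
```

```text
rv [0.1 0.  0.4] shift [ 0.4  5.4 -3.2] | 0.4 6.3
```

View pics/w4.png

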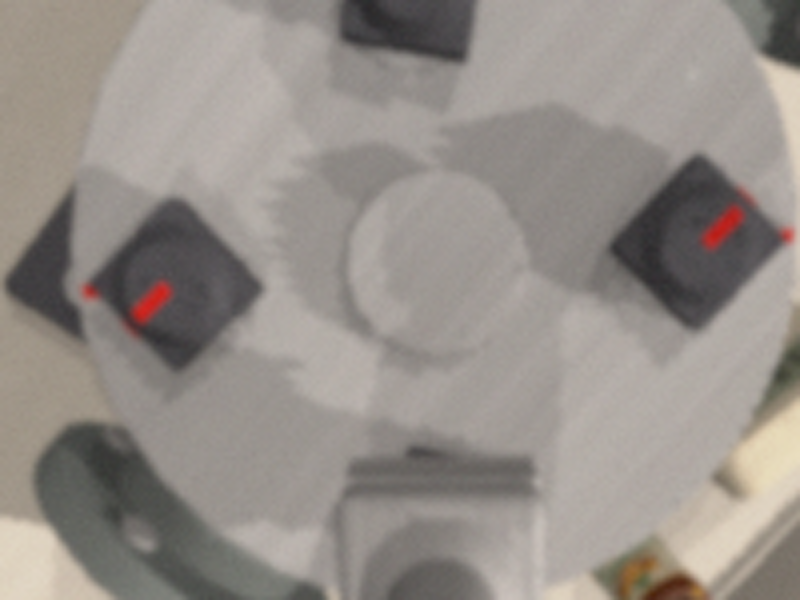

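View pics/s4.png

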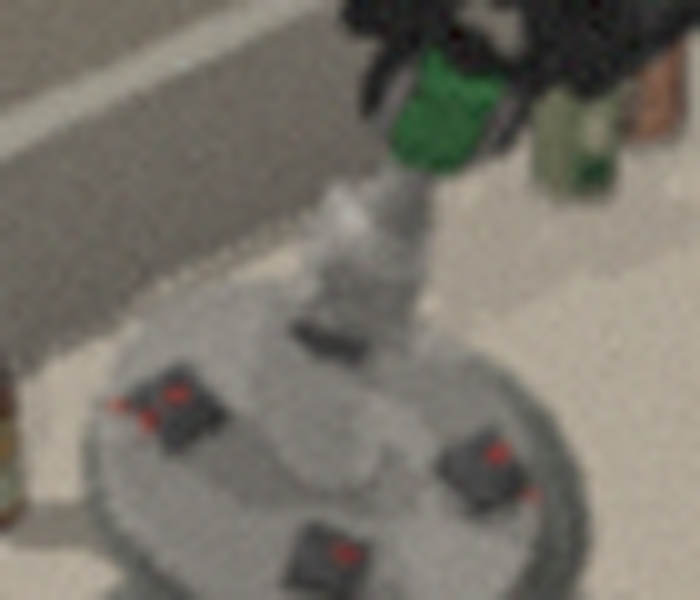

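Run:
```python
from rel import *
r=cam("wrist")
c=lambda u,v:((u+.5)/4-.5+150,(v+.5)/4-.5+60)
q=crown_fit(r,{1:c(701,240),3:c(165,284),0:c(438,260)})
m=sock_fit(r,[c(347,460),c(534,460),c(337,492),c(543,492)])
b=Rc.inv().apply(bolt(2)-C)+[q[0],q[1],q[3]]; print("need",(b-m)*1e3)
```

```text
cover shift mm [0.6 2.1 2.5] yaw 0.12 res0 [[-3.5, 1.7], [0.2, 1.0], [-3.1, 1.5]] res [[-0.6, -0.0], [1.6, -0.2], [-1.1, 0.1]]
mouth in tool mm [  2.1   0.8 156.5] yaw 0.0 res [[0.6, -0.9], [-0.9, -0.9], [-0.7, 0.8], [1.0, 0.8]]
mouth in cover mm [ 40.3 -42.1  23.7]
need [-0.8082982   5.36419481 -5.29147379]
```

Run:
```python
from rel import *
for i in range(4):
    s=bot.state(); print(np.round(s["ee_pos"]*1e3,1),np.round(s["joint_pos"],4),np.round(s["contact_force"],1))
    r=cam("wrist"); print(np.round((r["eye"]-s["ee_pos"])*1e3,1))
```

```text
[607.5 -29.3 326.8] [ 0.3494  0.3304 -0.5151  1.9162  0.418   0.5295  0.2898] [-0.  -0.  -3.5]
[-68.5  49.9  44.5]
[607.5 -29.3 326.8] [ 0.3492  0.3304 -0.515   1.9163  0.4182  0.5293  0.2897] [ 0.9  1.  -3.7]
[-68.5  50.   44.6]
[607.5 -29.2 326.8] [ 0.3491  0.3303 -0.515   1.9164  0.4183  0.5292  0.2895] [-0.7 -0.7 -4.9]
[-68.5  49.9  44.5]
[607.5 -29.2 326.7] [ 0.3489  0.3305 -0.5149  1.9165  0.4184  0.5291  0.2894] [-0.9 -0.  -4.3]
[-68.5  49.9  44.5]
```

>>> carry_out(steps=[[[0, 0, 0.4, -0.7, 5.4, -0.3, -1], [0, 0, 0.4, -0.7, 5.4, -0.3, -1], [0, 0, 0.4, -0.7, 5.4, -0.3, -1], [0, 0, 0.4, -0.7, 5.4, -0.3, -1]]])

```text
clock: 5.63
ee_pos: [0.6068, -0.0236, 0.3263]
eef_rot: [0.401, 0.89, 0.091, 0.198]
contact_force: [-0.4, -0.0, -3.7]
width: 0.027
```

Run:
```python
from wov import *
p,Q=tgt(2,40.9,5);delta(p,Q)
crop(cam("wrist"),150,60,350,210,"pics/w5.png",4)
crop(cam("scene"),215,130,285,190,"pics/s5.png",10)
s=bot.state(); print(np.round(s["ee_pos"]*1e3,1))
```

```text
rv [ 0.1  0.2 -0.1] shift [ 0.9 -1.1 -4.1] | 0.2 4.3
[606.8 -23.8 326.2]
```

View pics/w5.png

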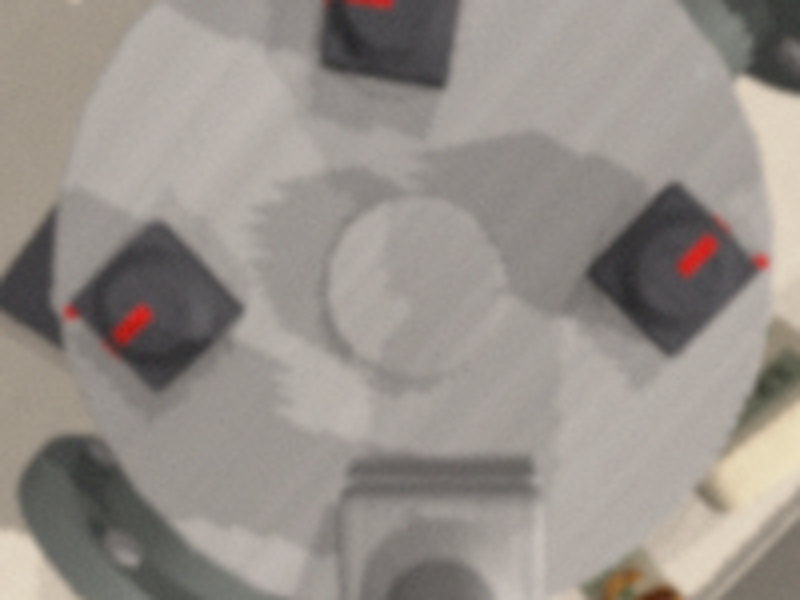

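View pics/s5.png

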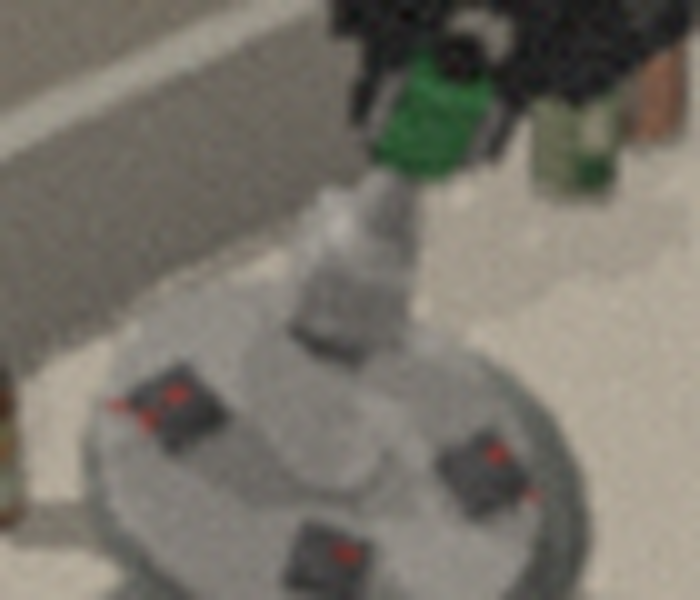

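Run:
```python
from rel import *
r=cam("wrist")
c=lambda u,v:((u+.5)/4-.5+150,(v+.5)/4-.5+60)
q=crown_fit(r,{1:c(677,267),3:c(144,305),0:c(418,286)})
m=sock_fit(r,[c(347,460),c(534,460),c(337,492),c(543,492)])
b=Rc.inv().apply(bolt(2)-C)+[q[0],q[1],q[3]]; print("need",(b-m)*1e3)
```

```text
cover shift mm [-0.5  1.2  2.5] yaw -0.07 res0 [[-1.7, 1.6], [2.1, 1.4], [-1.7, 0.9]] res [[-0.5, 0.2], [1.7, -0.0], [-1.3, -0.4]]
mouth in tool mm [  2.1   1.1 156.5] yaw 0.0 res [[0.6, -0.9], [-1.0, -0.9], [-0.7, 0.8], [1.0, 0.8]]
mouth in cover mm [ 39.6 -36.   23.6]
need [-1.22911105 -1.67843348 -5.131017  ]
```

>>> carry_out(steps=[[[0, 0, 0, 0.8, -1.3, -4, -1], [0, 0, 0, 2.1, -1.3, -6.8, -1], [0, 0, 0, 3.3, -1.3, -9.5, -1], [0, 0, 0, 3.3, -1.3, -9.5, -1]]])

```text
clock: 6.12
ee_pos: [0.6102, -0.0253, 0.316]
eef_rot: [0.402, 0.89, 0.09, 0.198]
contact_force: [-0.5, -0.4, -3.5]
width: 0.0273
```

>>> carry_out(steps=[[[0, 0, 0, 1.3, 0, -2.7, -1], [0, 0, 0, 2.5, 0, -5.4, -1], [0, 0, 0, 3.4, 0, -7.3, -1], [0, 0, 0, 3.4, 0, -7.3, -1]]])

```text
clock: 6.45
ee_pos: [0.6138, -0.0256, 0.3094]
eef_rot: [0.402, 0.889, 0.09, 0.198]
contact_force: [-3.7, -1.4, 4.8]
width: 0.0267
```

Run:
```python
from wov import *
p,Q=tgt(2,40.9,-14);delta(p,Q)
crop(cam("wrist"),150,60,350,210,"pics/w6.png",4)
crop(cam("scene"),215,130,285,190,"pics/s6.png",10)
s=bot.state(); print(np.round(s["ee_pos"]*1e3,1),s["contact_force"],s["ft_torque"])
```

```text
rv [ 0.1  0.2 -0. ] shift [ 1.9  1.1 -4.4] | 0.2 4.9
[613.9 -25.7 309.4] [-3.7034764  -1.83289473  4.84334065] [-0.44689528  1.14647664 -0.45636613]
```

View pics/w6.png

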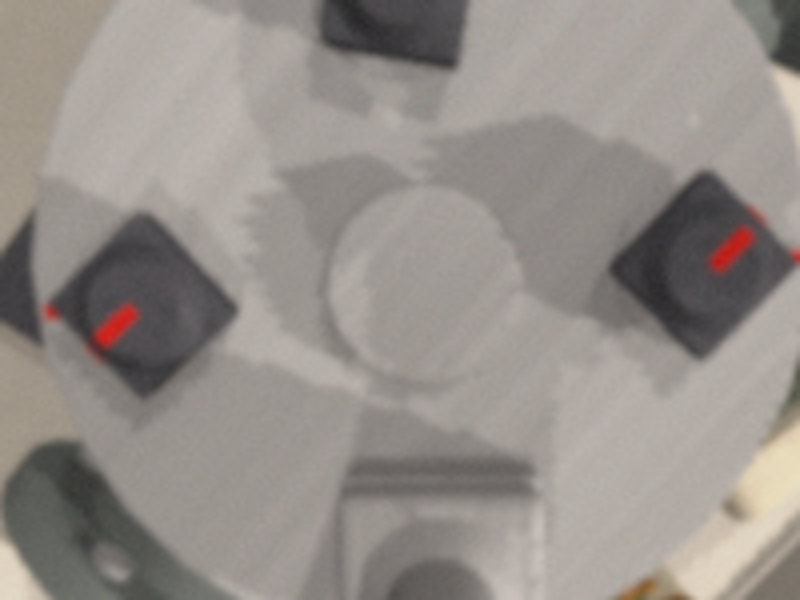

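View pics/s6.png

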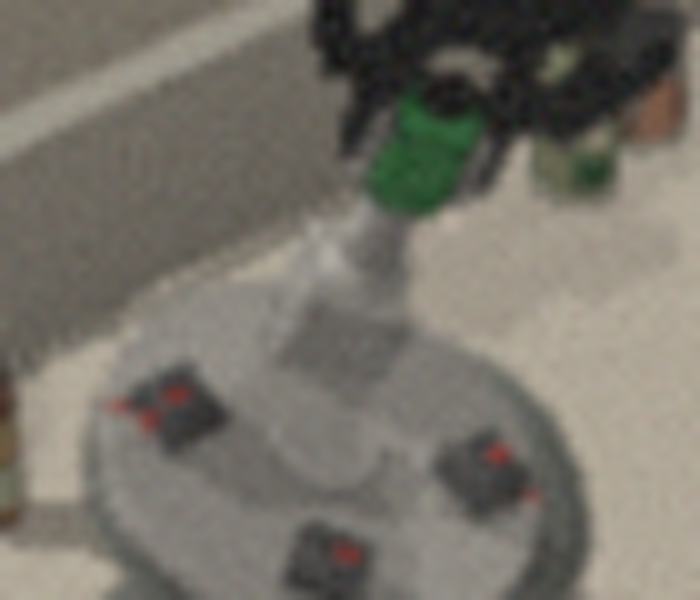

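>>> carry_out(steps=[[[0, 0, 0, 1.0, 0, -2, -1], [0, 0, 0, 1.7, 0, -3.6, -1], [0, 0, 0, 1.7, 0, -3.6, -1]]])

```text
clock: 6.8
ee_pos: [0.6151, -0.0251, 0.3093]
eef_rot: [0.402, 0.889, 0.09, 0.2]
contact_force: [-27.1, -0.7, 37.1]
width: 0.0272
```

Run:
```python
from wov import *
p,Q=tgt(2,40.9,-14);delta(p,Q)
s=bot.state(); print(np.round(s["ee_pos"]*1e3,1),s["contact_force"],s["ft_torque"])
```

```text
rv [0.2 0.4 0. ] shift [ 0.6  0.6 -4.3] | 0.4 4.4
[615.1 -25.1 309.3] [-27.10361664  -0.72452603  37.14426777] [-0.32304629  3.3127597  -0.44030263]
```

```bash
cat > turn.py <<'E'
from tgt import *
import sys
n=Rc.apply([0,0,1])
def rows(angs,a_tool=(2.1,1.0),lift=0):
    s=bot.state(); a=R.from_quat(s["eef_rot"]).apply([a_tool[0],a_tool[1],0])
    for g in angs:
        rv=-np.radians(g)*n; sh=a-R.from_rotvec(rv).apply(a)+n*lift
        print(list(np.round(np.degrees(rv),1))+list(np.round(sh,1)))
if __name__=="__main__": rows([6,12,18,24,30,36,42,48],lift=float(sys.argv[1]) if len(sys.argv)>1 else 0)
E
python3 turn.py 1.5
```

```text
[np.float64(2.5), np.float64(0.0), np.float64(-5.4), np.float64(-0.8), np.float64(-0.1), np.float64(1.3)]
[np.float64(5.1), np.float64(0.0), np.float64(-10.9), np.float64(-1.1), np.float64(-0.1), np.float64(1.2)]
[np.float64(7.6), np.float64(0.1), np.float64(-16.3), np.float64(-1.3), np.float64(-0.1), np.float64(1.1)]
[np.float64(10.1), np.float64(0.1), np.float64(-21.8), np.float64(-1.5), np.float64(-0.1), np.float64(1.0)]
[np.float64(12.7), np.float64(0.1), np.float64(-27.2), np.float64(-1.7), np.float64(-0.0), np.float64(0.9)]
[np.float64(15.2), np.float64(0.1), np.float64(-32.6), np.float64(-1.9), np.float64(0.0), np.float64(0.8)]
[np.float64(17.7), np.float64(0.1), np.float64(-38.1), np.float64(-2.1), np.float64(0.1), np.float64(0.7)]
[np.float64(20.3), np.float64(0.2), np.float64(-43.5), np.float64(-2.3), np.float64(0.3), np.float64(0.6)]
```

>>> carry_out(steps=[[[0, 0, 0, -0.6, 0, 1.4, -1], [2.5, 0, -5.4, -0.8, -0.1, 1.3, -1], [5.1, 0, -10.9, -1.1, -0.1, 1.2, -1], [7.6, 0.1, -16.3, -1.3, -0.1, 1.1, -1], [10.1, 0.1, -21.8, -1.5, -0.1, 1, -1], [12.7, 0.1, -27.2, -1.7, 0, 0.9, -1], [15.2, 0.1, -32.6, -1.9, 0, 0.8, -1], [17.7, 0.1, -38.1, -2.1, 0.1, 0.7, -1], [20.3, 0.2, -43.5, -2.3, 0.3, 0.6, -1], [20.3, 0.2, -43.5, -2.3, 0.3, 0.6, -1]]])

```text
clock: 7.63
ee_pos: [0.6132, -0.0247, 0.3098]
eef_rot: [0.731, 0.647, 0.161, 0.145]
contact_force: [1.5, -1.4, -3.8]
width: 0.0272
```

Run:
```python
from wov import *
p,Q=tgt(2,-2-5,-14);delta(p,Q)
crop(cam("wrist"),150,60,350,210,"pics/w7.png",4)
s=bot.state(); print(np.round(s["ee_pos"]*1e3,1),s["contact_force"],s["ft_torque"],np.round(s["joint_pos"],2))
```

```text
rv [0.2 0.1 0.4] shift [ 2.5  0.1 -4.8] | 0.5 5.4
[613.2 -24.7 309.8] [ 1.89026851 -0.71223085 -4.18015164] [-0.25911688  0.41718559 -0.15259051] [ 0.15  0.34 -0.26  1.93  0.28  0.46 -0.42]
```

View pics/w7.png

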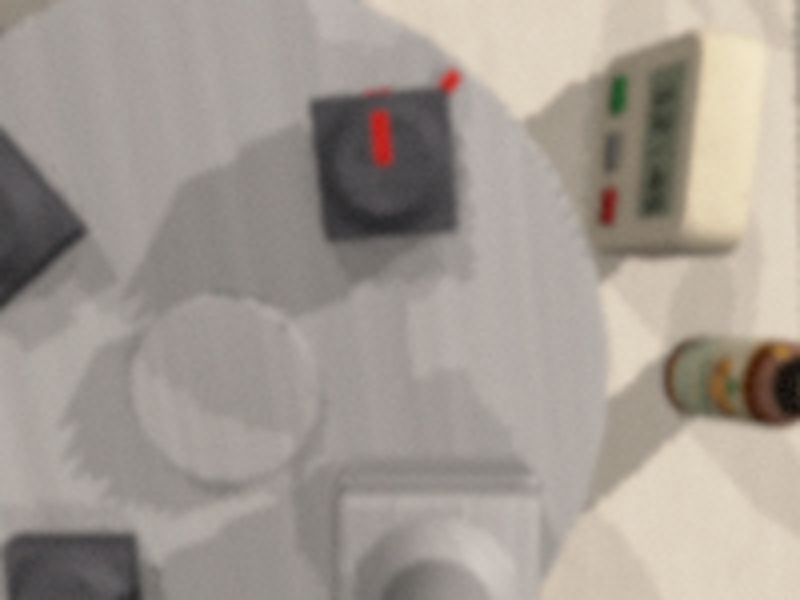

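```bash
cat >> tgt.py <<'E'
A=np.array([.0018,.0009,0])
def tgo(i,psi,gap,off=(0,0)):
    p,Q=tgt(i,psi,gap,off); return p-Q.apply(A),Q
E
python3 - <<'E'
from tgt import *
s=bot.state()
print("bias at 2:",end="");p,Q=tgo(2,-7,-9.5);delta(p,Q)
p,Q=tgo(4,40.9,15);delta(p,Q)
E
```

```text
bias at 2:rv [0.4 0.1 0.1] shift [-0.4 -1.6 -1.1] | 0.4 2.0
rv [-19.9   0.1  43.5] shift [-80.3  75.3 -11.1] | 47.8 110.7
```

>>> carry_out(steps=[[[0, 0, 0, -7, 0, 15, -1], [0, 0, 0, -15, 0, 32, -1], [-2.8, 0, 6.2, -28, 10, 36, -1], [-5.7, 0, 12.4, -40, 22, 30, -1], [-8.5, 0, 18.6, -48, 32, 24, -1], [-11.4, 0, 24.8, -56, 44, 16, -1], [-14.2, 0, 31, -64, 55, 8, -1], [-17, 0, 37.2, -72, 65, 0, -1], [-19.9, 0.1, 43.5, -80, 76, -8, -1], [-19.9, 0.1, 43.5, -80, 76, -11, -1], [-19.9, 0.1, 43.5, -80, 76, -11, -1], [-19.9, 0.1, 43.5, -80, 76, -11, -1]]])

```text
clock: 8.68
ee_pos: [0.5335, 0.0511, 0.2987]
eef_rot: [0.402, 0.89, 0.09, 0.196]
contact_force: [0.4, -1.1, -3.9]
width: 0.0276
```

Run:
```python
from wov import *
p,Q=tgo(4,40.9,15);delta(p,Q)
crop(cam("wrist"),150,60,350,210,"pics/w8.png",4)
crop(cam("scene"),215,130,285,190,"pics/s8.png",10)
s=bot.state(); print(np.round(s["ee_pos"]*1e3,1),s["contact_force"],s["ft_torque"],np.round(s["joint_pos"],2))
```

```text
rv [ 0. -0.  0.] shift [-0.6 -0.4 -0.1] | 0.0 0.8
[533.7  50.8 299.1] [ 0.4699649  -0.41809953 -3.35262481] [-0.03771682  0.8746386   0.00108051] [ 0.09  0.25 -0.41  2.11  0.54  0.42 -0.01]
```

View pics/w8.png

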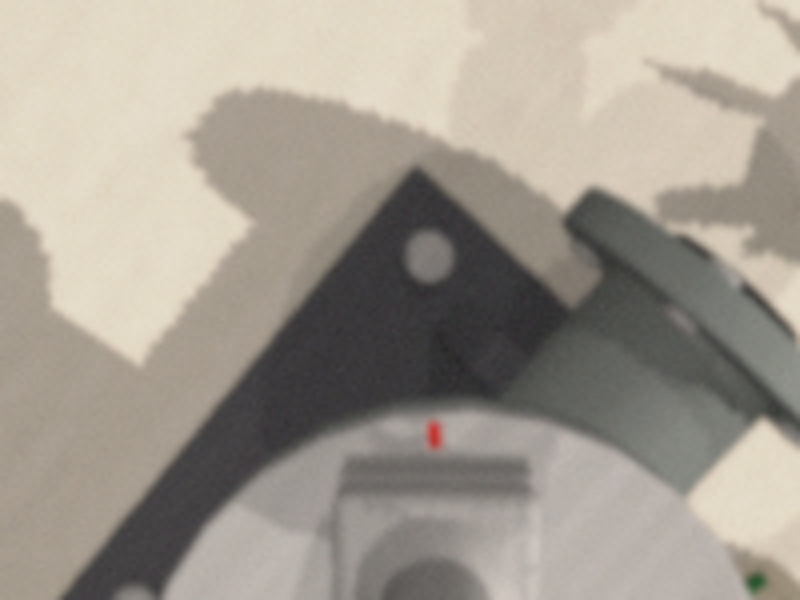

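View pics/s8.png

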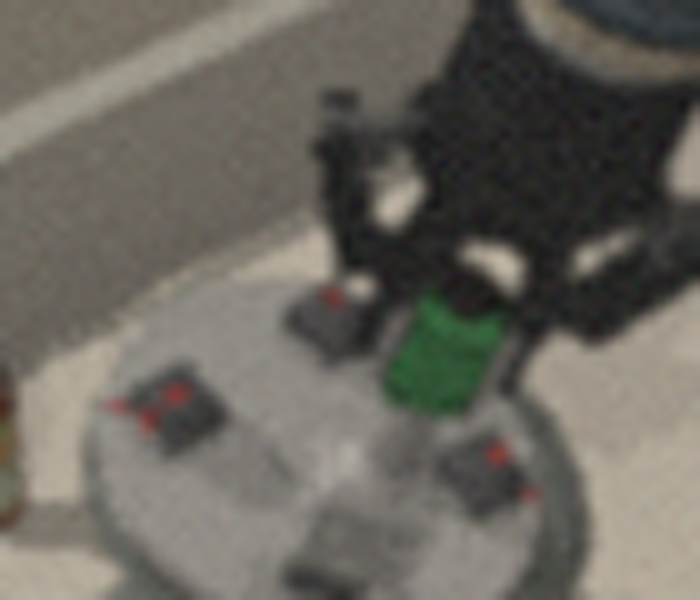

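```bash
cat > mark.py <<'E'
from tgt import *
def markpix(r,i,q,rad=.0085,z=.016):
    a=np.radians(al[i])+1.5-q; b=np.radians(al[i])
    return proj(r,C+Rc.apply([.055*np.cos(b)+rad*np.cos(a),.055*np.sin(b)+rad*np.sin(a),z]))[0]
E
python3 - <<'E'
from mark import *
s=cam("scene");t=cam("top")
for q in (0,.4,.75,1.1,1.5): print(q,(markpix(s,2,q)-[215,130])*10, (markpix(s,2,q)-markpix(s,2,q,0)).round(1))
crop(t,220,120,330,195,"pics/t8.png",7)
crop(s,235,150,265,175,"pics/s8b.png",20)
E
```

```text
0 [308.88152524 302.14964308] [-2.3 -0.6]
0.4 [311.51918967 295.79998698] [-2.  -1.3]
0.75 [316.48689268 291.88773183] [-1.5 -1.7]
1.1 [323.31031858 290.00638835] [-0.9 -1.9]
1.5 [332.31377939 290.61350452] [ 0.  -1.8]
```

View pics/t8.png

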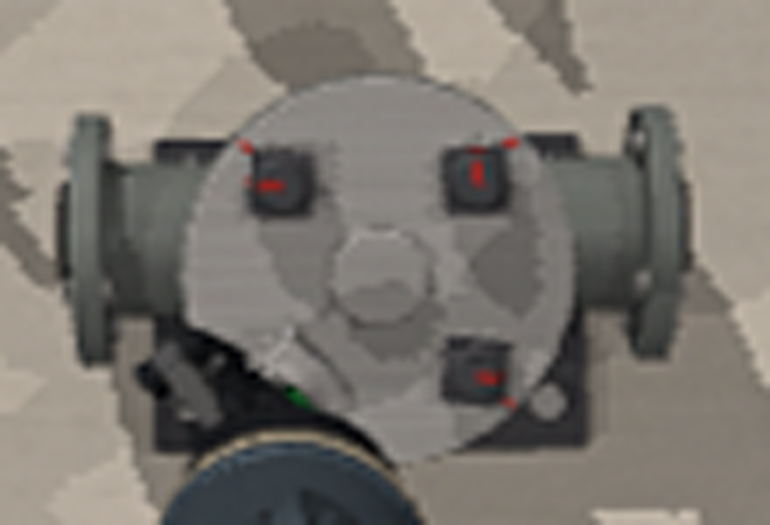

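View pics/s8b.png

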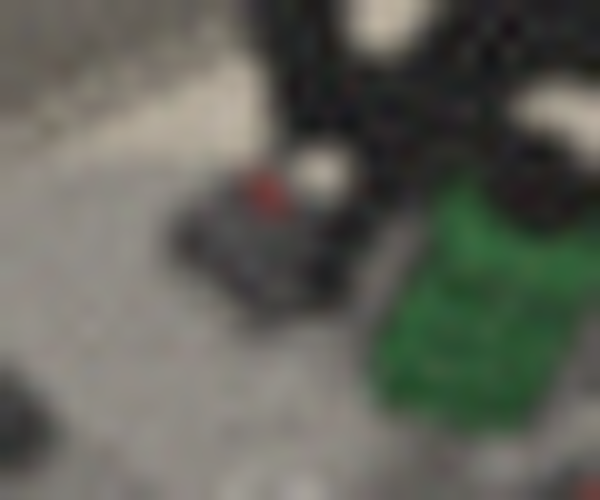

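>>> carry_out(steps=[[[1.5, 0, -3.1, 2, 0, -4.5, -1], [3, 0, -6.3, 4, 0, -9, -1], [3, 0, -6.3, 6, 0, -13.6, -1], [3, 0, -6.3, 7.6, 0, -17.2, -1], [3, 0, -6.3, 8.4, 0, -19, -1], [3, 0, -6.3, 8.4, 0, -19, -1]]])

```text
clock: 9.38
ee_pos: [0.5421, 0.0508, 0.2797]
eef_rot: [0.455, 0.864, 0.103, 0.191]
contact_force: [0.5, -0.5, -4.2]
width: 0.0274
```

Run:
```python
from wov import *
p,Q=tgo(4,33.9,-10);delta(p,Q)
crop(cam("scene"),215,130,285,190,"pics/s9.png",10)
s=bot.state(); print(np.round(s["ee_pos"]*1e3,1),s["contact_force"],s["ft_torque"],np.round(s["joint_pos"],2))
```

```text
rv [-0.  -0.  -0.1] shift [ 1.1 -0.2 -3.8] | 0.1 3.9
[542.   50.9 279.9] [-0.18226478 -0.23237609 -3.77039447] [-0.07455788  0.86801258  0.00088842] [ 0.04  0.28 -0.34  2.13  0.58  0.37 -0.17]
```

View pics/s9.png

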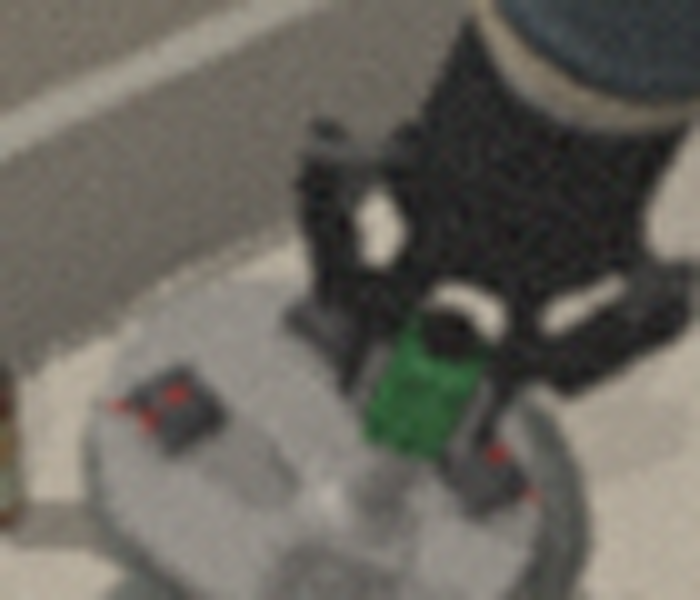

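No contact yet at −6 mm; go on 5 mm further.

>>> carry_out(steps=[[[0, 0, 0, 0.9, 0, -2, -1], [0, 0, 0, 1.7, 0, -3.7, -1], [0, 0, 0, 2.1, 0, -4.5, -1], [0, 0, 0, 2.1, 0, -4.5, -1]]])

```text
clock: 9.77
ee_pos: [0.5439, 0.0511, 0.2765]
eef_rot: [0.455, 0.864, 0.103, 0.191]
contact_force: [-10.1, 0.2, 12.0]
width: 0.0269
```

Run:
```python
from wov import *
p,Q=tgo(4,33.9,-14);delta(p,Q)
crop(cam("scene"),215,150,285,210,"pics/s9b.png",10)
s=bot.state(); print(np.round(s["ee_pos"]*1e3,1),s["contact_force"],s["ft_torque"])
```

```text
rv [ 0.   0.1 -0.1] shift [ 1.  -0.4 -4.2] | 0.1 4.3
[543.8  51.1 276.5] [-10.85368676   0.02696464  11.1418528 ] [-0.20826805  1.75605256 -0.17704441]
```

View pics/s9b.png

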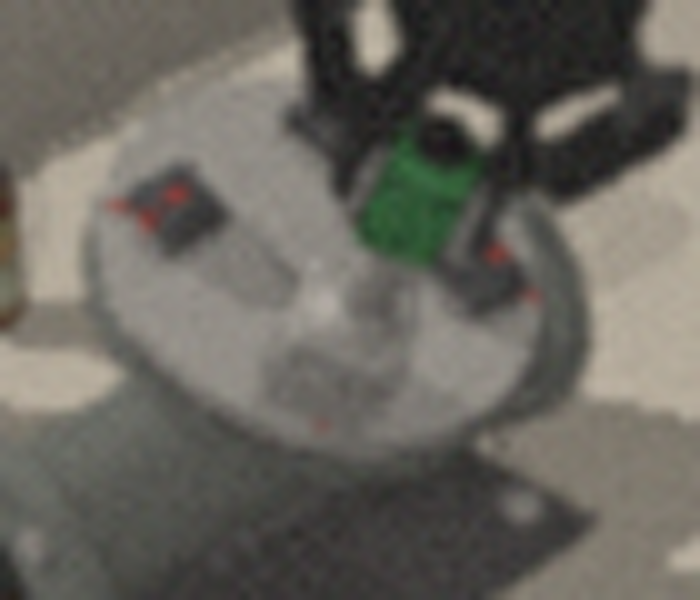

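Run:
```python
from turn import *
rows([6.6,13.3,20,26.6,33.3,40],a_tool=A[:2]*1e3,lift=.8)
```

```text
[np.float64(2.8), np.float64(0.0), np.float64(-6.0), np.float64(-0.5), np.float64(-0.0), np.float64(0.6)]
[np.float64(5.6), np.float64(0.0), np.float64(-12.1), np.float64(-0.8), np.float64(-0.0), np.float64(0.5)]
[np.float64(8.5), np.float64(0.1), np.float64(-18.1), np.float64(-1.0), np.float64(0.0), np.float64(0.4)]
[np.float64(11.2), np.float64(0.1), np.float64(-24.1), np.float64(-1.2), np.float64(0.1), np.float64(0.3)]
[np.float64(14.1), np.float64(0.1), np.float64(-30.2), np.float64(-1.4), np.float64(0.2), np.float64(0.2)]
[np.float64(16.9), np.float64(0.1), np.float64(-36.3), np.float64(-1.6), np.float64(0.3), np.float64(0.2)]
```

>>> carry_out(steps=[[[0, 0, 0, -0.3, 0, 0.7, -1], [2.8, 0, -6, -0.5, 0, 0.6, -1], [5.6, 0, -12.1, -0.8, 0, 0.5, -1], [8.5, 0.1, -18.1, -1, 0, 0.4, -1], [11.2, 0.1, -24.1, -1.2, 0.1, 0.3, -1], [14.1, 0.1, -30.2, -1.4, 0.2, 0.2, -1], [16.9, 0.1, -36.3, -1.6, 0.3, 0.2, -1], [16.9, 0.1, -36.3, -1.6, 0.3, 0.2, -1], [16.9, 0.1, -36.3, -1.6, 0.3, 0.2, -1], [16.9, 0.1, -36.3, -1.6, 0.3, 0.2, -1], [16.9, 0.1, -36.3, -1.6, 0.3, 0.2, -1]]])

```text
clock: 10.73
ee_pos: [0.5423, 0.0515, 0.2767]
eef_rot: [0.722, 0.656, 0.162, 0.145]
contact_force: [-0.7, 0.4, -4.0]
width: 0.0275
```

Run:
```python
from wov import *
p,Q=tgo(4,-6,-9.5);delta(p,Q)
crop(cam("scene"),215,150,285,210,"pics/s10.png",10)
crop(cam("wrist"),150,60,350,210,"pics/w10.png",4)
s=bot.state(); print(np.round(s["ee_pos"]*1e3,1),s["contact_force"],s["ft_torque"])
```

```text
rv [ 0.1  0.1 -0.1] shift [-0.6 -0.5 -0.9] | 0.2 1.2
[542.3  51.5 276.7] [-0.44963853  2.06923018 -3.86782195] [0.34151963 0.93633413 0.15487376]
```

View pics/s10.png

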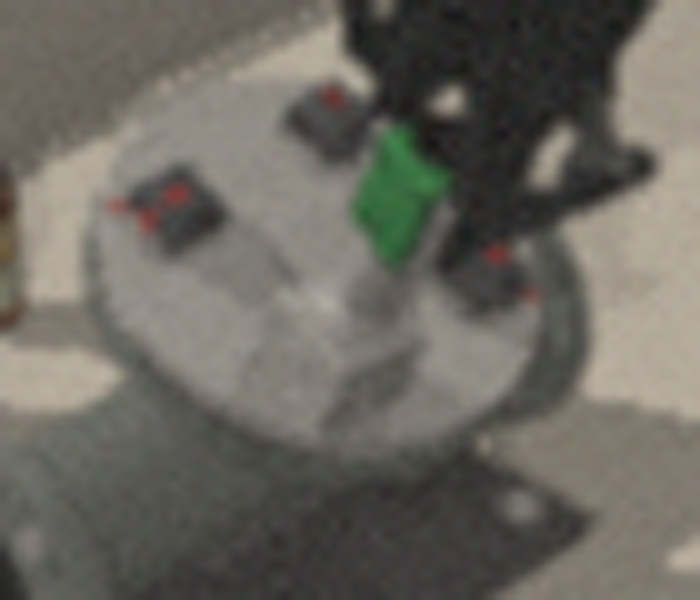

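View pics/w10.png

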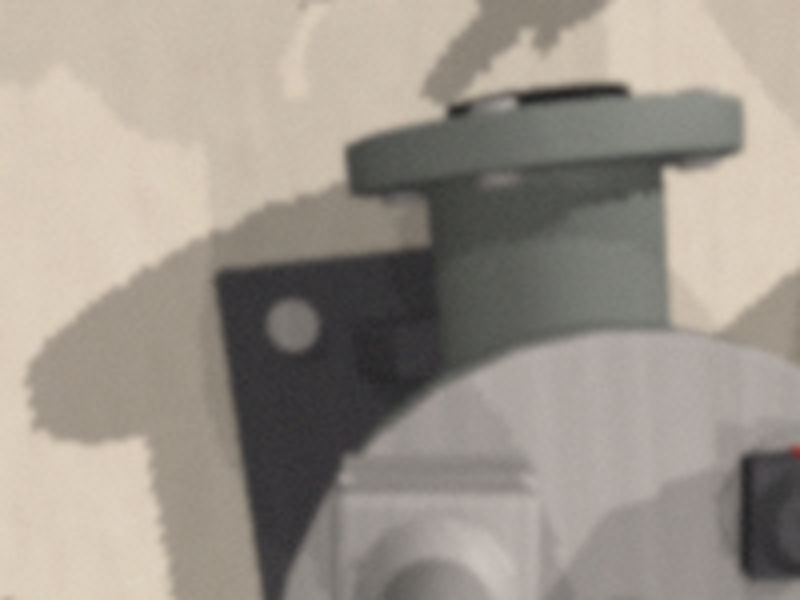

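Run:
```python
from tgt import *
p,Q=tgo(2,-2,15);delta(p,Q)
```

```text
rv [-1.6  0.1  3.6] shift [ 60.3 -77.9  54.2] | 4.0 112.4
```

>>> carry_out(steps=[[[0, 0, 0, -7, 0, 15, -1], [0, 0, 0, -15, 0, 33, -1], [0, 0, 0, -4, -15, 45, -1], [-0.5, 0, 1, 12, -30, 56, -1], [-1, 0, 2.3, 28, -46, 64, -1], [-1.6, 0, 3.6, 44, -62, 64, -1], [-1.6, 0, 3.6, 57, -75, 58, -1], [-1.6, 0, 3.6, 60, -77, 54, -1], [-1.6, 0, 3.6, 60, -77, 54, -1], [-1.6, 0, 3.6, 60, -77, 54, -1]]])

```text
clock: 11.67
ee_pos: [0.6017, -0.0254, 0.3299]
eef_rot: [0.7, 0.681, 0.156, 0.149]
contact_force: [-0.9, -0.0, -4.5]
width: 0.0274
```

Run:
```python
from wov import *
p,Q=tgo(2,-2,15);delta(p,Q)
crop(cam("scene"),215,130,285,190,"pics/s11.png",10)
crop(cam("wrist"),100,60,300,210,"pics/w11.png",4)
crop(cam("top"),220,120,330,195,"pics/t11.png",7)
s=bot.state(); print(np.round(s["ee_pos"]*1e3,1),s["contact_force"],s["ft_torque"])
```

```text
rv [-0. -0.  0.] shift [ 0.9 -1.   1. ] | 0.0 1.7
[601.8 -24.5 330.9] [ 0.5552244   0.57191547 -4.35567417] [-0.02734581  0.87780231  0.02350768]
```

View pics/s11.png

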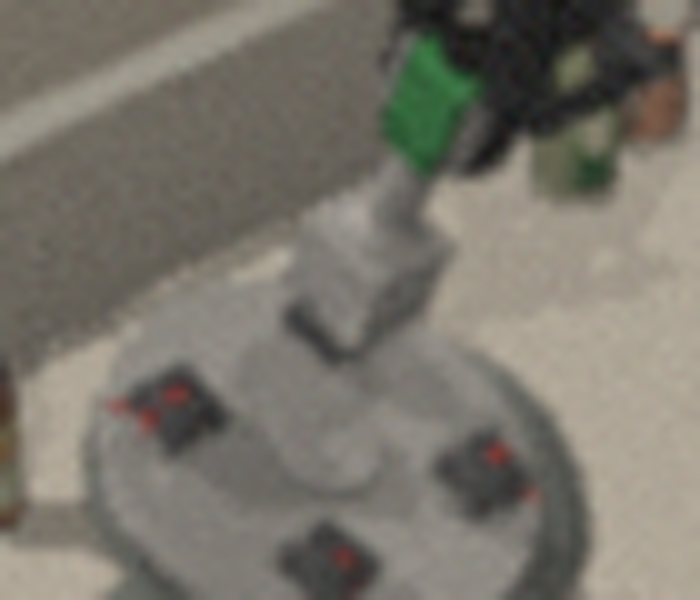

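View pics/w11.png

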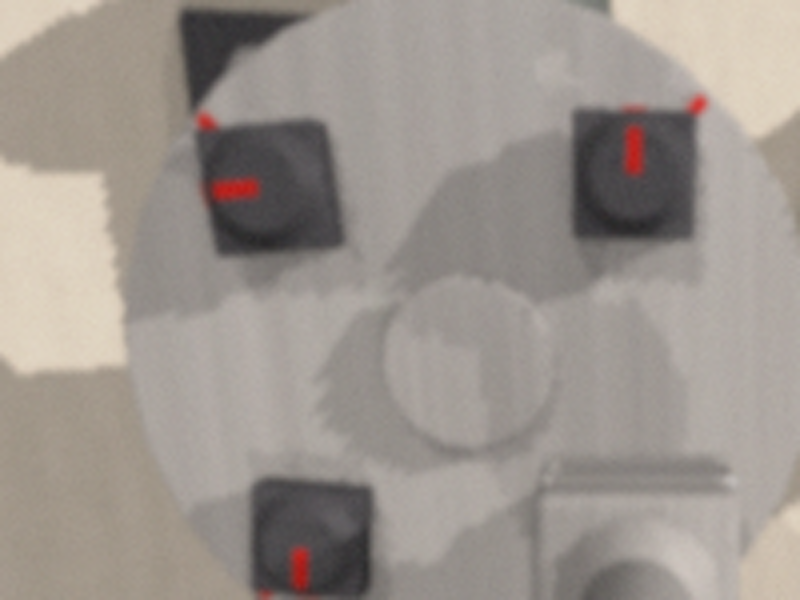

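View pics/t11.png

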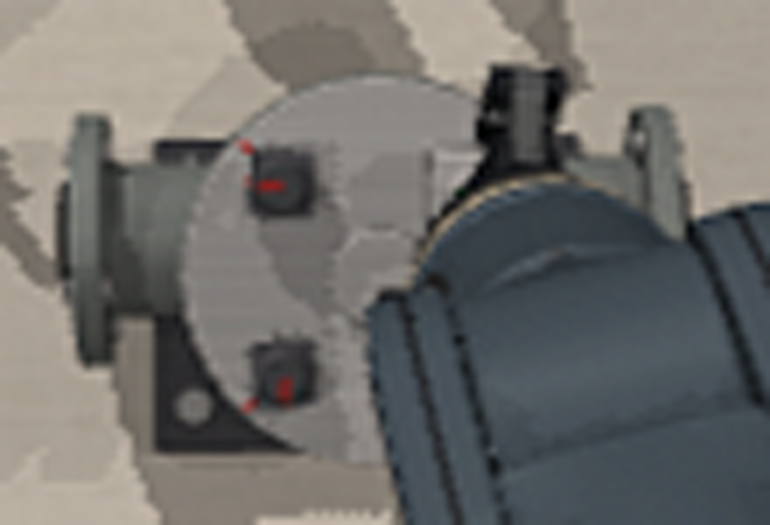

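>>> carry_out(steps=[[[0, 0, 2, 2.5, 0.3, -4, -1], [0, 0, 2, 5, 0.3, -8.5, -1], [0, 0, 2, 7, 0.3, -13, -1], [0, 0, 2, 9, 0.3, -16.5, -1], [0, 0, 2, 10.5, 0.3, -19.5, -1], [0, 0, 2, 11, 0.3, -20.5, -1], [0, 0, 2, 11, 0.3, -20.5, -1]]])

```text
clock: 12.4
ee_pos: [0.6127, -0.023, 0.3149]
eef_rot: [0.687, 0.693, 0.161, 0.149]
contact_force: [-27.5, 1.8, 37.9]
width: 0.0272
```

Run:
```python
from wov import *
p,Q=tgo(2,-2,-9.5);delta(p,Q)
s=bot.state(); print(np.round(s["ee_pos"]*1e3,1),s["contact_force"],s["ft_torque"])
```

```text
rv [ 0.   0.4 -2.1] shift [ 0.2 -3.4 -6.2] | 2.1 7.0
[612.7 -23.  314.9] [-27.49806191   1.8192119   37.91131065] [0.47610619 3.12816185 0.15443979]
```

>>> carry_out(steps=[[[0, 0, -2, -2.5, -2, 6, -1], [0, 0, -2, -2.5, -2.4, 6, -1], [0, 0, -2, -2.5, -2.4, 6, -1]]])

```text
clock: 12.65
ee_pos: [0.6103, -0.0249, 0.3211]
eef_rot: [0.698, 0.681, 0.159, 0.152]
contact_force: [-0.5, -0.4, -3.9]
width: 0.0273
```

Run:
```python
from wov import *
r=cam("wrist")
p,Q=tgo(2,-2,-9.5);delta(p,Q)
crop(r,100,60,300,210,"pics/w12.png",4)
s=bot.state(); print(np.round(s["ee_pos"]*1e3,1),s["contact_force"],s["ft_torque"])
crop(cam("scene"),215,130,285,190,"pics/s12.png",10)
```

```text
rv [ 0.   0.4 -0.1] shift [  2.8  -1.3 -11.7] | 0.4 12.1
[610.1 -25.1 320.4] [ 0.31365298  0.52041821 -4.00206548] [-0.05846666  0.88760801  0.03044455]
```

View pics/w12.png

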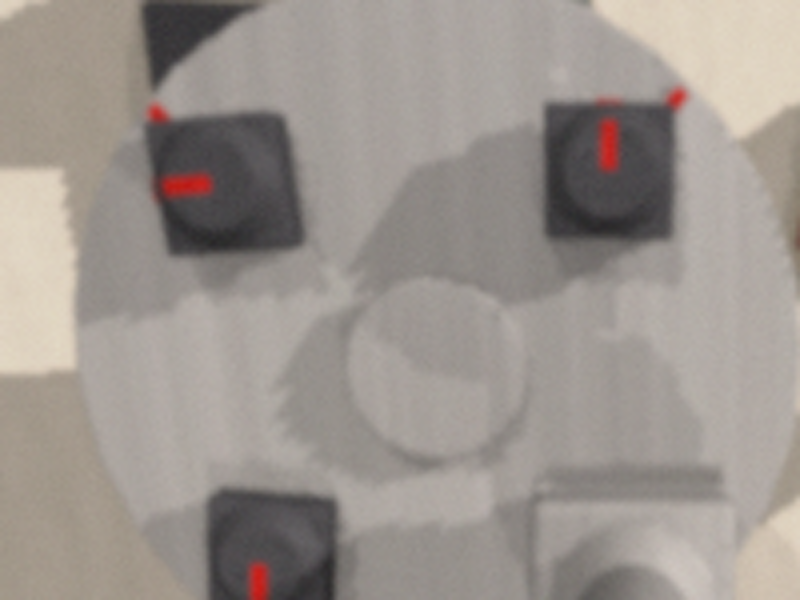

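View pics/s12.png

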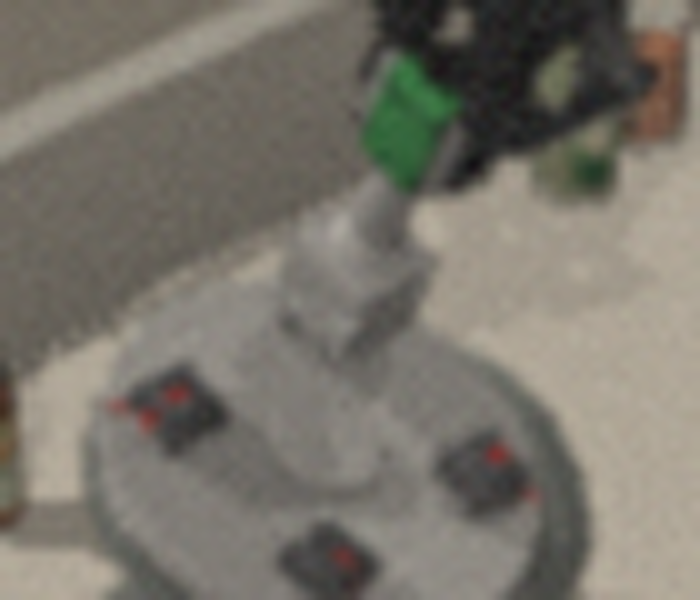

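Run:
```python
from rel import *
r=cam("wrist"); crop(r,220,160,290,215,"pics/w12b.png",11)
c=lambda u,v:((u+.5)/4-.5+100,(v+.5)/4-.5+60)
q=crown_fit(r,{1:c(610,170),4:c(210,184),3:c(262,548),0:c(437,366)})
```

```text
cover shift mm [-1.6  1.5  0.3] yaw -0.38 res0 [[0.7, 1.4], [3.7, 1.3], [2.5, 3.2], [1.4, 1.3]] res [[-1.0, -0.2], [1.6, -1.0], [-0.0, 1.5], [-0.6, -0.3]]
```

View pics/w12b.png

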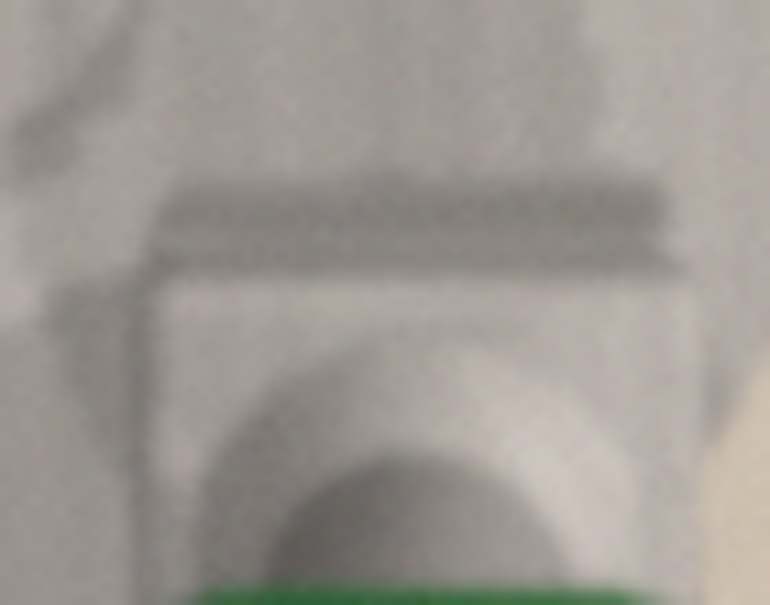

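Run:
```python
from rel import *
r=cam("wrist")
c=lambda u,v:((u+.5)/11-.5+220,(v+.5)/11-.5+160)
m=sock_fit(r,[c(160,180),c(665,180),c(137,268),c(698,268)])
c=lambda u,v:((u+.5)/4-.5+100,(v+.5)/4-.5+60)
q=crown_fit(r,{1:c(610,170),4:c(210,184),3:c(262,548),0:c(437,366)})
b=Rc.inv().apply(bolt(2)-C)+[q[0],q[1],q[3]]; print("need",(b-m)*1e3)
```

```text
mouth in tool mm [  0.8  -1.2 157.3] yaw -0.0 res [[0.9, -1.0], [-0.1, -1.0], [-1.3, 0.9], [0.6, 0.9]]
mouth in cover mm [ 39.8 -38.8  15.5]
cover shift mm [-1.7  1.4  0.2] yaw -0.4 res0 [[0.9, 1.2], [3.8, 1.1], [2.5, 3.2], [1.5, 1.2]] res [[-1.0, -0.2], [1.6, -1.0], [-0.0, 1.5], [-0.6, -0.3]]
need [-2.59868509  1.25531386  0.6603303 ]
```

>>> carry_out(steps=[[[0, 0, 0, -1.4, 1.0, -0.6, -1], [0, 0, 0, 0, 1.0, -3.5, -1], [0, 0, 0, 1.1, 1.0, -6, -1], [0, 0, 0, 1.1, 1.0, -6, -1]]])

```text
clock: 13.18
ee_pos: [0.6114, -0.0244, 0.3131]
eef_rot: [0.699, 0.681, 0.158, 0.151]
contact_force: [1.2, 0.2, -3.5]
width: 0.0276
```

>>> carry_out(steps=[[[0, 0, 0, 0.8, 0, -1.8, -1], [0, 0, 0, 1.7, 0, -3.6, -1], [0, 0, 0, 1.7, 0, -3.6, -1]]])

```text
clock: 13.43
ee_pos: [0.6134, -0.0245, 0.3091]
eef_rot: [0.699, 0.681, 0.158, 0.151]
contact_force: [1.3, -0.1, -3.7]
width: 0.0273
```

```bash
sed -i 's/^A=.*/A=np.array([.0008,-.0012,0])/' tgt.py
python3 - <<'E'
from turn import *
s=bot.state(); print((n@s["ft_torque"]).round(2))
rows([7,14,21,28,35,42,49],a_tool=A[:2]*1e3,lift=0)
E
```

```text
-0.02
[np.float64(3.0), np.float64(0.0), np.float64(-6.3), np.float64(-0.1), np.float64(-0.1), np.float64(-0.0)]
[np.float64(5.9), np.float64(0.0), np.float64(-12.7), np.float64(-0.2), np.float64(-0.3), np.float64(-0.1)]
[np.float64(8.9), np.float64(0.1), np.float64(-19.0), np.float64(-0.3), np.float64(-0.4), np.float64(-0.2)]
[np.float64(11.8), np.float64(0.1), np.float64(-25.4), np.float64(-0.5), np.float64(-0.5), np.float64(-0.2)]
[np.float64(14.8), np.float64(0.1), np.float64(-31.7), np.float64(-0.6), np.float64(-0.5), np.float64(-0.3)]
[np.float64(17.7), np.float64(0.1), np.float64(-38.1), np.float64(-0.8), np.float64(-0.6), np.float64(-0.4)]
[np.float64(20.7), np.float64(0.2), np.float64(-44.4), np.float64(-0.9), np.float64(-0.6), np.float64(-0.4)]
```

>>> carry_out(steps=[[[3, 0, -6.3, -0.1, -0.1, 0, -1], [5.9, 0, -12.7, -0.2, -0.3, -0.1, -1], [8.9, 0.1, -19, -0.3, -0.4, -0.2, -1], [11.8, 0.1, -25.4, -0.5, -0.5, -0.2, -1], [14.8, 0.1, -31.7, -0.6, -0.5, -0.3, -1], [17.7, 0.1, -38.1, -0.8, -0.6, -0.4, -1], [20.7, 0.2, -44.4, -0.9, -0.6, -0.4, -1], [20.7, 0.2, -44.4, -0.9, -0.6, -0.4, -1]]])

```text
clock: 14.1
ee_pos: [0.6134, -0.0243, 0.3093]
eef_rot: [0.919, 0.328, 0.206, 0.073]
contact_force: [4.1, 1.4, -4.9]
width: 0.027
```

Run:
```python
from turn import *
s=bot.state(); print((n@s["ft_torque"]).round(2),s["ft_torque"],s["contact_force"])
psi=lambda:((Rc.inv()*R.from_quat(bot.state()["eef_rot"])*F.inv()).as_euler('zyx',degrees=True))
print(psi(),np.round(s["joint_pos"],2))
```

```text
0.04 [ 0.25547775 -0.18864036  0.15862198] [ 4.07377487  1.39981703 -4.87888242]
[-51.16880223  -0.29469637  -0.12475681] [-0.04  0.33 -0.01  1.94  0.05  0.43 -0.98]
```

>>> carry_out(steps=[[[2.1, 0, -4.5, 0, 0, 0, -1], [2.1, 0, -4.5, 0, 0, 0, -1]]])

```text
clock: 14.27
ee_pos: [0.6135, -0.0241, 0.3093]
eef_rot: [0.932, 0.288, 0.209, 0.064]
contact_force: [3.2, 0.9, -3.9]
width: 0.027
```

```bash
cat >> turn.py <<'E'
def rep():
    s=bot.state(); e=(Rc.inv()*R.from_quat(s["eef_rot"])*F.inv()).as_euler('zyx',degrees=True)
    print("psi",e.round(1),"torque n",(n@s["ft_torque"]).round(2),"F",np.round(s["contact_force"],1),"ncoord",(n@s["ee_pos"]*1e3).round(1),"pos",np.round(s["ee_pos"]*1e3,1))
E
python3 -c "
from turn import *
rep()"
```

```text
psi [-56.1  -0.3  -0.2] torque n 0.2 F [ 3.2  0.9 -3.9] ncoord 21.2 pos [613.5 -24.1 309.3]
```

>>> carry_out(steps=[[[1.9, 0, -4, 0, 0, 0, -1], [1.9, 0, -4, 0, 0, 0, -1]]])

```text
clock: 14.43
ee_pos: [0.6134, -0.0241, 0.3093]
eef_rot: [0.942, 0.253, 0.212, 0.057]
contact_force: [1.7, -0.4, -3.6]
width: 0.0273
```

```bash
python3 -c "
from turn import *
rep()"
```

```text
psi [-60.3  -0.3  -0.2] torque n 1.11 F [ 1.7 -0.4 -3.6] ncoord 21.1 pos [613.4 -24.1 309.3]
```

```bash
python3 -c "
from turn import *
p,Q=tgo(4,3,15);delta(p,Q)"
```

```text
rv [-26.8   0.2  57.4] shift [-79.9  75.9 -10.3] | 63.3 110.7
```

>>> carry_out(steps=[[[-2.6, 0, 5.5, 0, 0, 0, -1], [-3.5, 0, 7.5, -7, 0, 15, -1], [-3.5, 0, 7.5, -15, 0, 33, -1], [-6, 0, 13, -28, 10, 36, -1], [-8.8, 0, 19, -40, 22, 30, -1], [-11.6, 0, 25, -48, 32, 24, -1], [-14.4, 0, 31, -56, 44, 16, -1], [-17.2, 0.1, 37, -64, 55, 8, -1], [-20, 0.1, 43, -72, 65, 0, -1], [-22.8, 0.2, 49, -80, 76, -8, -1], [-25.4, 0.2, 54.5, -80, 76, -10, -1], [-26.8, 0.2, 57.4, -80, 76, -10, -1]]])

```text
clock: 15.43
ee_pos: [0.5324, 0.0525, 0.2984]
eef_rot: [0.665, 0.715, 0.148, 0.157]
contact_force: [1.1, 0.3, -4.2]
width: 0.027
```

>>> carry_out(steps=[[[0, 0, 0, 0, 0, 0, -1], [0, 0, 0, 0, 0, 0, -1]]])

```text
clock: 15.6
ee_pos: [0.532, 0.0523, 0.2983]
eef_rot: [0.664, 0.716, 0.147, 0.157]
contact_force: [-0.5, 0.9, -3.8]
width: 0.0271
```

Run:
```python
from turn import *
rep()
p,Q=tgo(4,3,15);delta(p,Q)
crop(cam("scene"),215,130,285,190,"pics/s13.png",10)
crop(cam("wrist"),150,110,350,260,"pics/w13.png",4)
crop(cam("top"),220,120,330,195,"pics/t13.png",7)
```

```text
psi [ 3.9  0.2 -0. ] torque n 0.03 F [-0.5  0.9 -3.8] ncoord 45.3 pos [532.   52.3 298.3]
rv [ 0.4 -0.2 -0.8] shift [ 1.5 -0.4  0.7] | 0.9 1.7
```

View pics/s13.png

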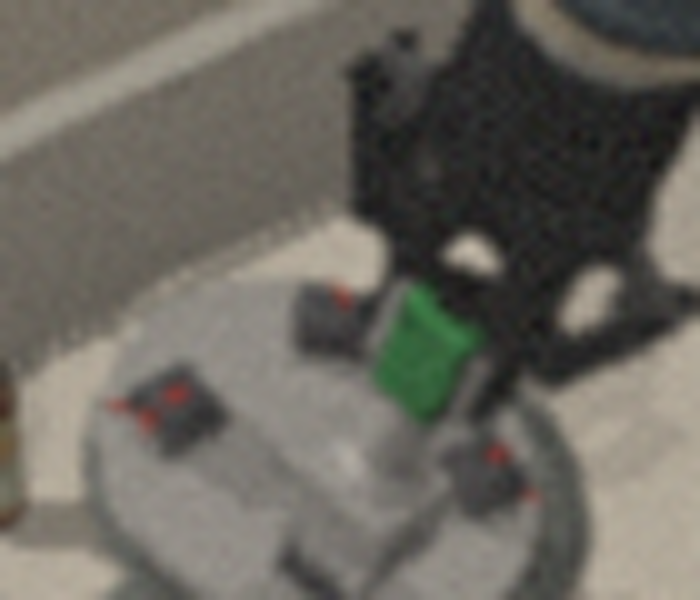

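View pics/w13.png

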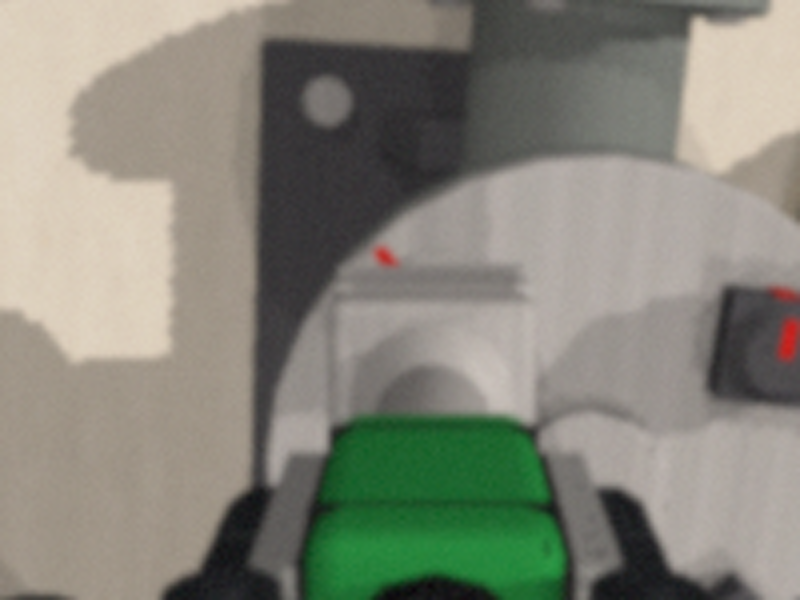

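View pics/t13.png

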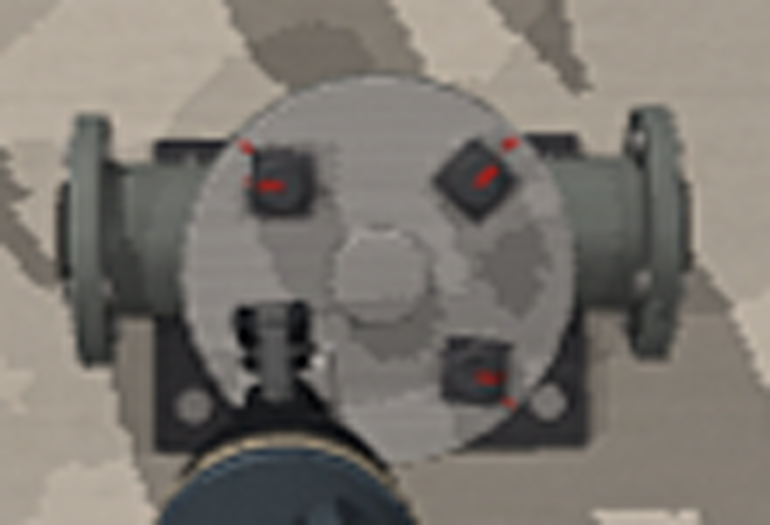

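>>> carry_out(steps=[[[0.3, 0, -0.6, 3, 0, -4, -1], [0.3, 0, -0.6, 5.5, 0, -8.5, -1], [0.3, 0, -0.6, 7.5, 0, -12.5, -1], [0.3, 0, -0.6, 9, 0, -16, -1], [0.3, 0, -0.6, 10.2, 0, -18.2, -1], [0.3, 0, -0.6, 10.2, 0, -18.2, -1]]])

```text
clock: 16.25
ee_pos: [0.5426, 0.0522, 0.2795]
eef_rot: [0.669, 0.711, 0.148, 0.155]
contact_force: [-1.1, -0.1, -4.3]
width: 0.0275
```

Run:
```python
from turn import *
rep()
p,Q=tgo(4,3,-9.5);delta(p,Q)
```

```text
psi [ 3.1  0.2 -0. ] torque n -0.06 F [-1.1 -0.1 -4.3] ncoord 23.8 pos [542.6  52.2 279.5]
rv [ 0.1 -0.2 -0.1] shift [ 1.3 -0.3 -2.7] | 0.2 3.0
```

>>> carry_out(steps=[[[0, 0, 0, 0.7, 0, -1.6, -1], [0, 0, 0, 1, 0, -2.3, -1], [0, 0, 0, 1, 0, -2.3, -1]]])

```text
clock: 16.5
ee_pos: [0.5436, 0.0523, 0.2771]
eef_rot: [0.669, 0.712, 0.148, 0.155]
contact_force: [0.0, -0.3, -4.5]
width: 0.0273
```

Run:
```python
from turn import *
rep()
rows([7,14,21,28,35,42,49,56,60],a_tool=A[:2]*1e3,lift=0)
```

```text
psi [ 3.1  0.2 -0. ] torque n 0.01 F [ 0.  -0.3 -4.5] ncoord 21.2 pos [543.6  52.3 277.1]
[np.float64(3.0), np.float64(0.0), np.float64(-6.3), np.float64(-0.1), np.float64(-0.1), np.float64(-0.0)]
[np.float64(5.9), np.float64(0.0), np.float64(-12.7), np.float64(-0.2), np.float64(-0.3), np.float64(-0.1)]
[np.float64(8.9), np.float64(0.1), np.float64(-19.0), np.float64(-0.3), np.float64(-0.4), np.float64(-0.1)]
[np.float64(11.8), np.float64(0.1), np.float64(-25.4), np.float64(-0.4), np.float64(-0.5), np.float64(-0.2)]
[np.float64(14.8), np.float64(0.1), np.float64(-31.7), np.float64(-0.6), np.float64(-0.6), np.float64(-0.3)]
[np.float64(17.7), np.float64(0.1), np.float64(-38.1), np.float64(-0.7), np.float64(-0.6), np.float64(-0.3)]
[np.float64(20.7), np.float64(0.2), np.float64(-44.4), np.float64(-0.9), np.float64(-0.7), np.float64(-0.4)]
[np.float64(23.7), np.float64(0.2), np.float64(-50.8), np.float64(-1.0), np.float64(-0.7), np.float64(-0.5)]
[np.float64(25.4), np.float64(0.2), np.float64(-54.4), np.float64(-1.1), np.float64(-0.7), np.float64(-0.5)]
```

Seated. Turn bolt 4 by 60°.

>>> carry_out(steps=[[[3, 0, -6.3, -0.1, -0.1, 0, -1], [5.9, 0, -12.7, -0.2, -0.3, -0.1, -1], [8.9, 0.1, -19, -0.3, -0.4, -0.1, -1], [11.8, 0.1, -25.4, -0.4, -0.5, -0.2, -1], [14.8, 0.1, -31.7, -0.6, -0.6, -0.3, -1], [17.7, 0.1, -38.1, -0.7, -0.6, -0.3, -1], [20.7, 0.2, -44.4, -0.9, -0.7, -0.4, -1], [23.7, 0.2, -50.8, -1, -0.7, -0.5, -1], [25.4, 0.2, -54.4, -1.1, -0.7, -0.5, -1], [25.4, 0.2, -54.4, -1.1, -0.7, -0.5, -1]]])

```text
clock: 17.33
ee_pos: [0.543, 0.0521, 0.2771]
eef_rot: [0.935, 0.281, 0.208, 0.059]
contact_force: [2.9, 0.6, -4.9]
width: 0.0273
```

```bash
python3 -c "
from turn import *
rep()
print(np.round(bot.state()['joint_pos'],2))"
```

```text
psi [-57.1   0.    0.2] torque n 0.31 F [ 2.9  0.6 -4.9] ncoord 21.5 pos [543.   52.1 277.1]
[-0.35  0.28  0.16  2.14  0.13  0.3  -1.31]
```

>>> carry_out(steps=[[[1.5, 0, -3.2, 0, 0, 0, -1], [1.5, 0, -3.2, 0, 0, 0, -1]]])

```text
clock: 17.5
ee_pos: [0.543, 0.0522, 0.2771]
eef_rot: [0.943, 0.253, 0.21, 0.052]
contact_force: [0.9, -0.5, -4.6]
width: 0.0273
```

```bash
python3 -c "
from turn import *
rep()
p,Q=tgo(1,-2,15);delta(p,Q)"
```

```text
psi [-60.5  -0.    0.2] torque n 1.12 F [ 0.9 -0.5 -4.6] ncoord 21.5 pos [543.   52.2 277.1]
rv [-24.9  -0.3  52.9] shift [60.9  0.1 54.7] | 58.5 81.9
```

>>> carry_out(steps=[[[-2.6, 0, 5.5, 0, 0, 0, -1], [-3.5, 0, 7.5, -7, 0, 15, -1], [-3.5, 0, 7.5, -15, 0, 33, -1], [-6, 0, 13, -5, 0, 45, -1], [-8.8, 0, 19, 10, 0, 54, -1], [-11.6, -0.1, 25, 26, 0, 62, -1], [-14.4, -0.1, 31, 42, 0, 62, -1], [-17.2, -0.2, 37, 55, 0, 60, -1], [-20, -0.2, 43, 61, 0, 57, -1], [-22.8, -0.3, 49, 61, 0, 55, -1], [-24.9, -0.3, 52.9, 61, 0, 55, -1], [-24.9, -0.3, 52.9, 61, 0, 55, -1]]])

```text
clock: 18.5
ee_pos: [0.6037, 0.0517, 0.3317]
eef_rot: [0.698, 0.683, 0.155, 0.15]
contact_force: [0.8, 0.6, -4.0]
width: 0.0271
```

Run:
```python
from turn import *
rep()
crop(cam("scene"),215,130,285,190,"pics/s14.png",10)
crop(cam("wrist"),50,110,300,270,"pics/w14.png",3.2)
crop(cam("top"),220,120,330,195,"pics/t14.png",7)
p,Q=tgo(1,-2,15);delta(p,Q)
```

```text
psi [-1.7  0.1 -0. ] torque n 0.03 F [ 0.8  0.6 -4. ] ncoord 45.3 pos [603.7  51.7 331.7]
rv [-0.  -0.   0.1] shift [ 0.1  0.3 -0.4] | 0.1 0.5
```

View pics/s14.png

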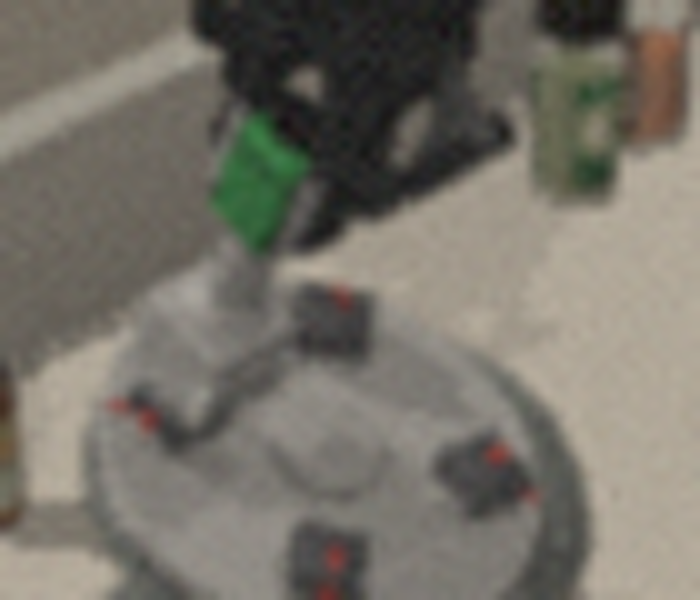

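View pics/w14.png

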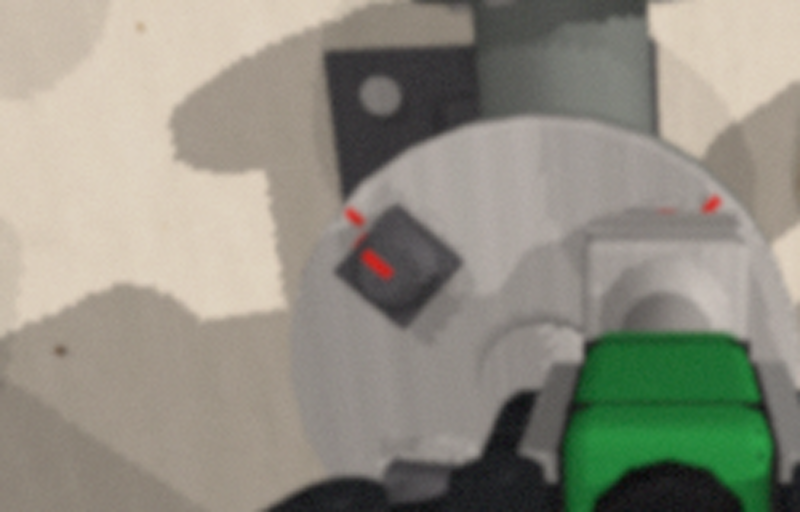

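View pics/t14.png

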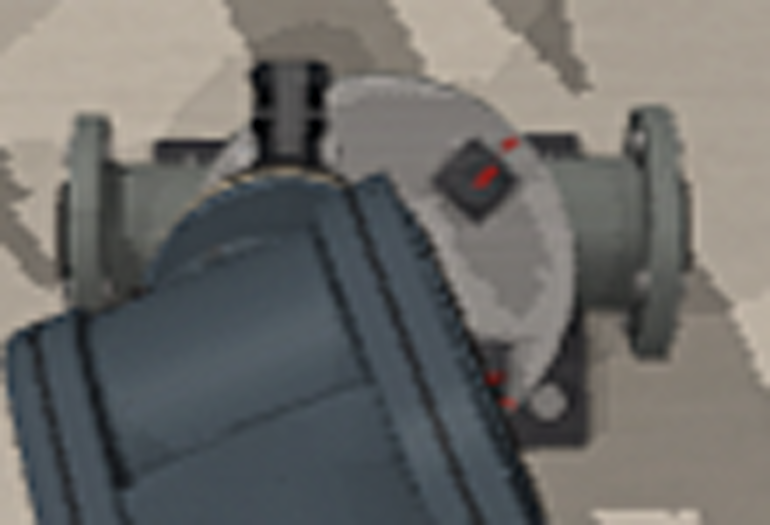

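>>> carry_out(steps=[[[0, 0, 0, 2, 0.3, -4.5, -1], [0, 0, 0, 4, 0.3, -9, -1], [0, 0, 0, 6, 0.3, -13, -1], [0, 0, 0, 7.6, 0.3, -16.4, -1], [0, 0, 0, 8.8, 0.3, -19, -1], [0, 0, 0, 8.8, 0.3, -19, -1]]])

```text
clock: 19.15
ee_pos: [0.6126, 0.0524, 0.3122]
eef_rot: [0.7, 0.68, 0.156, 0.149]
contact_force: [0.3, 0.3, -4.3]
width: 0.027
```

Run:
```python
from turn import *
rep()
p,Q=tgo(1,-2,-9.5);delta(p,Q)
```

```text
psi [-2.1  0.1 -0. ] torque n -0.0 F [ 0.3  0.3 -4.3] ncoord 23.9 pos [612.6  52.4 312.2]
rv [-0.  -0.1  0.1] shift [ 1.6  0.  -2.6] | 0.1 3.1
```

>>> carry_out(steps=[[[0, 0, 0, 0.7, 0, -1.6, -1], [0, 0, 0, 1, 0, -2.3, -1], [0, 0, 0, 1, 0, -2.3, -1]]])

```text
clock: 19.4
ee_pos: [0.6137, 0.0524, 0.3097]
eef_rot: [0.7, 0.68, 0.156, 0.149]
contact_force: [0.6, -0.4, -3.4]
width: 0.027
```

```bash
python3 -c "
from turn import *
rep()"
```

```text
psi [-2.1  0.1 -0. ] torque n -0.0 F [ 0.6 -0.4 -3.4] ncoord 21.2 pos [613.7  52.4 309.7]
```

Seated on bolt 1. Turn 56°.

>>> carry_out(steps=[[[3, 0, -6.3, -0.1, -0.1, 0, -1], [5.9, 0, -12.7, -0.2, -0.3, -0.1, -1], [8.9, 0.1, -19, -0.3, -0.4, -0.1, -1], [11.8, 0.1, -25.4, -0.4, -0.5, -0.2, -1], [14.8, 0.1, -31.7, -0.6, -0.6, -0.3, -1], [17.7, 0.1, -38.1, -0.7, -0.6, -0.3, -1], [20.7, 0.2, -44.4, -0.9, -0.7, -0.4, -1], [23.7, 0.2, -50.8, -1, -0.7, -0.5, -1], [23.7, 0.2, -50.8, -1, -0.7, -0.5, -1]]])

```text
clock: 20.15
ee_pos: [0.6133, 0.0527, 0.3099]
eef_rot: [0.938, 0.27, 0.209, 0.057]
contact_force: [3.2, 1.9, -4.3]
width: 0.0275
```

```bash
python3 -c "
from turn import *
rep()"
```

```text
psi [-58.4  -0.    0.2] torque n 0.51 F [ 3.2  1.9 -4.3] ncoord 21.5 pos [613.3  52.7 309.9]
```

>>> carry_out(steps=[[[1.1, 0, -2.4, 0, 0, 0, -1], [1.1, 0, -2.4, 0, 0, 0, -1]]])

```text
clock: 20.32
ee_pos: [0.6133, 0.0529, 0.3099]
eef_rot: [0.944, 0.25, 0.21, 0.053]
contact_force: [2.5, 0.3, -5.5]
width: 0.0273
```

```bash
python3 -c "
from turn import *
rep()
p,Q=tgo(3,-2,15);delta(p,Q)"
```

```text
psi [-60.8  -0.1   0.1] torque n 1.18 F [ 2.5  0.3 -5.5] ncoord 21.5 pos [613.3  52.9 309.9]
rv [-25.   -0.2  53.2] shift [-79.2 -79.  -11. ] | 58.8 112.4
```

>>> carry_out(steps=[[[-2.6, 0, 5.5, 0, 0, 0, -1], [-3.5, 0, 7.5, -7, 0, 15, -1], [-3.5, 0, 7.5, -15, 0, 33, -1], [-6, 0, 13, -28, -10, 36, -1], [-8.8, 0, 19, -40, -22, 30, -1], [-11.6, 0, 25, -48, -32, 24, -1], [-14.4, -0.1, 31, -56, -44, 16, -1], [-17.2, -0.1, 37, -64, -55, 8, -1], [-20, -0.2, 43, -72, -67, 0, -1], [-22.8, -0.2, 49, -79, -78, -8, -1], [-25, -0.2, 53.2, -79, -78.5, -11, -1], [-25, -0.2, 53.2, -79, -78.5, -11, -1]]])

```text
clock: 21.32
ee_pos: [0.5333, -0.027, 0.2982]
eef_rot: [0.698, 0.683, 0.155, 0.15]
contact_force: [0.9, -0.6, -3.4]
width: 0.027
```

Run:
```python
from turn import *
rep()
crop(cam("scene"),215,130,285,190,"pics/s15.png",10)
crop(cam("wrist"),150,110,400,270,"pics/w15.png",3.2)
p,Q=tgo(3,-2,15);delta(p,Q)
```

```text
psi [-1.7  0.1 -0.1] torque n -0.07 F [ 0.9 -0.6 -3.4] ncoord 45.0 pos [533.3 -27.  298.2]
rv [0.  0.  0.1] shift [-0.4 -0.3 -0.3] | 0.1 0.6
```

View pics/s15.png

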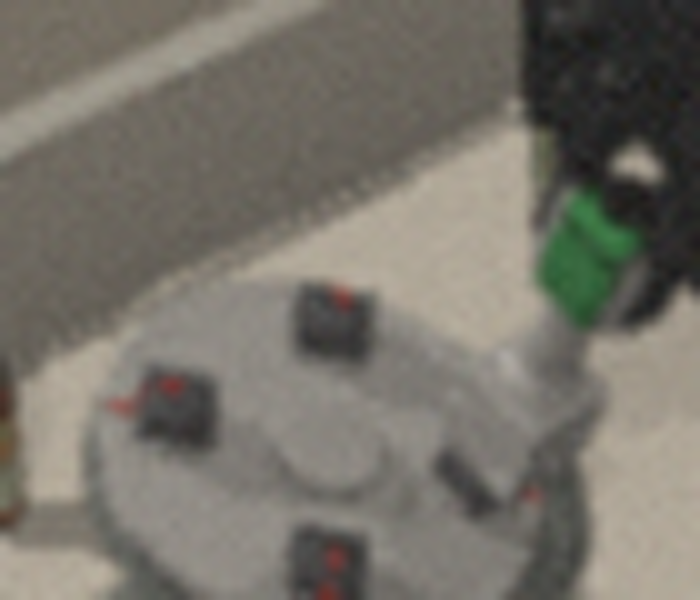

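View pics/w15.png

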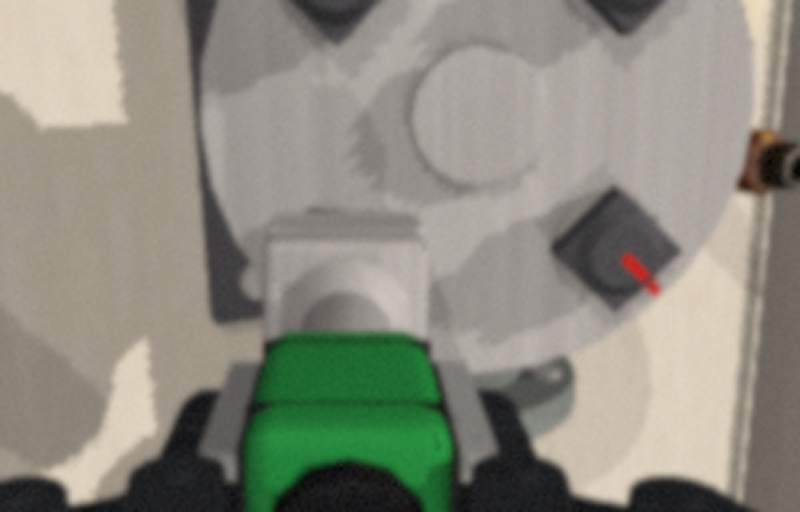

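>>> carry_out(steps=[[[0, 0, 0, 1.8, 0, -4.5, -1], [0, 0, 0, 3.6, 0, -9, -1], [0, 0, 0, 5.4, 0, -13, -1], [0, 0, 0, 7.2, 0, -16.4, -1], [0, 0, 0, 8.4, 0, -19, -1], [0, 0, 0, 8.4, 0, -19, -1]]])

```text
clock: 21.92
ee_pos: [0.543, -0.0253, 0.2795]
eef_rot: [0.7, 0.681, 0.156, 0.15]
contact_force: [0.5, 0.5, -4.7]
width: 0.027
```

Run:
```python
from turn import *
rep()
p,Q=tgo(3,-2,-9.5);delta(p,Q)
```

```text
psi [-2.  0. -0.] torque n -0.0 F [ 0.5  0.5 -4.7] ncoord 23.9 pos [543.  -25.3 279.5]
rv [-0. -0.  0.] shift [ 1.4 -0.6 -2.8] | 0.0 3.2
```

>>> carry_out(steps=[[[0, 0, 0, 0.7, -0.3, -1.6, -1], [0, 0, 0, 1, -0.3, -2.3, -1], [0, 0, 0, 1, -0.3, -2.3, -1]]])

```text
clock: 22.17
ee_pos: [0.544, -0.0254, 0.2771]
eef_rot: [0.7, 0.681, 0.156, 0.15]
contact_force: [0.8, 1.4, -4.9]
width: 0.0268
```

```bash
python3 -c "
from turn import *
rep()"
```

```text
psi [-2.  0.  0.] torque n -0.01 F [ 0.8  1.4 -4.9] ncoord 21.3 pos [544.  -25.4 277.1]
```

>>> carry_out(steps=[[[3, 0, -6.3, -0.1, -0.1, 0, -1], [5.9, 0, -12.7, -0.2, -0.3, -0.1, -1], [8.9, 0.1, -19, -0.3, -0.4, -0.1, -1], [11.8, 0.1, -25.4, -0.4, -0.5, -0.2, -1], [14.8, 0.1, -31.7, -0.6, -0.6, -0.3, -1], [17.7, 0.1, -38.1, -0.7, -0.6, -0.3, -1], [20.7, 0.2, -44.4, -0.9, -0.7, -0.4, -1], [23.7, 0.2, -50.8, -1, -0.7, -0.5, -1], [24.8, 0.2, -53.2, -1, -0.7, -0.5, -1], [24.8, 0.2, -53.2, -1, -0.7, -0.5, -1]]])

```text
clock: 23.0
ee_pos: [0.5434, -0.0253, 0.2769]
eef_rot: [0.943, 0.251, 0.21, 0.054]
contact_force: [1.5, 2.2, -4.0]
width: 0.0268
```

```bash
python3 -c "
from turn import *
rep()"
```

```text
psi [-60.7  -0.    0. ] torque n 1.1 F [ 1.5  2.2 -4. ] ncoord 21.4 pos [543.4 -25.3 276.9]
```

Run:
```python
from turn import *
Q=R.from_euler('z',20,degrees=True)*F
rv,d=delta(np.array([.476,-.2788,.295]),Q)
```

```text
rv [-17.7  20.6  78.9] shift [ -67.4 -253.5   18.1] | 83.4 262.9
```

>>> carry_out(steps=[[[-2.6, 0, 5.5, 0, 0, 0, -1], [-3, 0, 6.5, -7, 0, 15, -1], [-3, 0, 6.5, -15, 0, 33, -1], [-3, 0, 6.5, -30, 0, 66, -1], [-3, 0, 6.5, -40, 0, 86, -1], [-3, 0, 6.5, -40, 0, 86, -1]]])

```text
clock: 23.5
ee_pos: [0.5031, -0.0262, 0.3671]
eef_rot: [0.925, 0.309, 0.209, 0.067]
contact_force: [0.7, -0.2, -4.3]
width: 0.0273
```

Run:
```python
from turn import *
crop(cam("scene"),205,130,285,190,"pics/s16.png",10)
crop(cam("top"),220,120,330,195,"pics/t16.png",7)
crop(cam("wrist"),50,30,450,330,"pics/w16.png",2)
Q=R.from_euler('z',20,degrees=True)*F
rv,d=delta(np.array([.476,-.2788,.295]),Q)
```

```text
rv [-16.1  21.3  71.8] shift [ -27.2 -253.5  -67.4] | 76.6 263.7
```

View pics/s16.png

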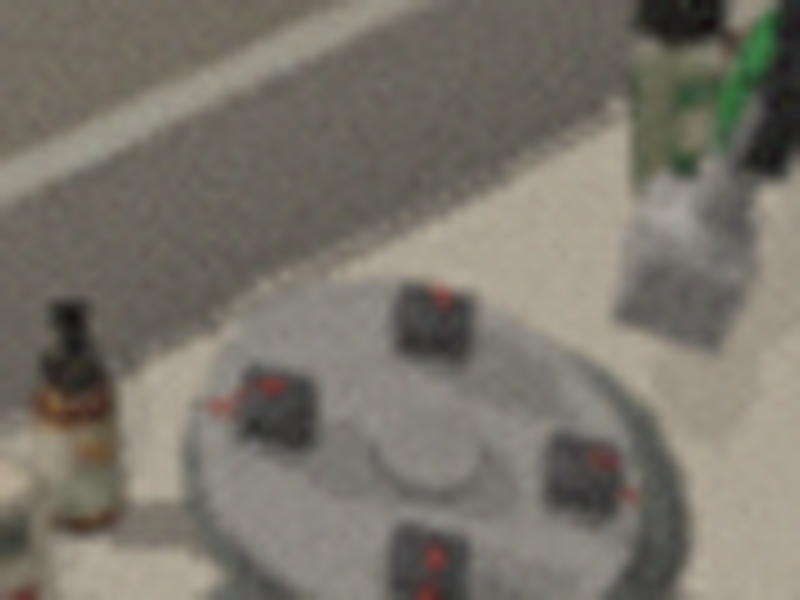

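View pics/t16.png

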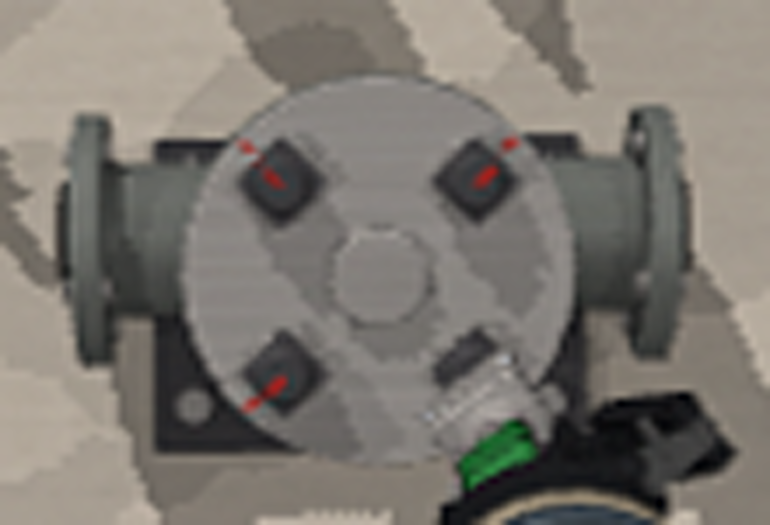

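View pics/w16.png

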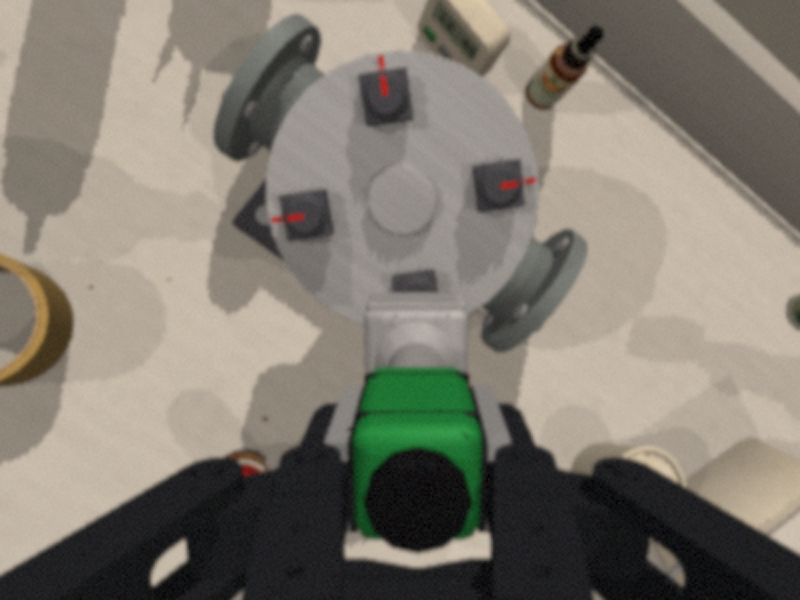

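>>> carry_out(steps=[[[-1.4, 1.9, 6.4, -2, -22, 0, -1], [-2.8, 3.8, 12.8, -5, -46, 0, -1], [-4.2, 5.5, 18.8, -8, -70, 0, -1], [-5.6, 7.4, 25, -11, -94, 0, -1], [-7, 9.3, 31.3, -14, -118, 0, -1], [-8.4, 11.1, 37.5, -16, -142, 0, -1], [-9.8, 13, 43.8, -18, -166, 0, -1], [-11.2, 14.8, 50, -20, -190, -10, -1], [-12.6, 16.7, 56.3, -22, -214, -25, -1], [-14, 18.6, 62.5, -25, -236, -40, -1], [-15.4, 20.4, 68.8, -27, -253, -55, -1], [-16.1, 21.3, 71.8, -27, -253, -67, -1]]])

```text
clock: 24.65
ee_pos: [0.4749, -0.2831, 0.2921]
eef_rot: [0.575, 0.818, -0.001, -0.002]
contact_force: [0.4, -0.6, -3.5]
width: 0.0272
```

>>> carry_out(steps=[[[0, 0, 0, 0, 0, 0, -1], [0, 0, 0, 0, 0, 0, -1]]])

```text
clock: 24.82
ee_pos: [0.4747, -0.2834, 0.2895]
eef_rot: [0.576, 0.817, -0.001, -0.003]
contact_force: [-0.1, -0.4, -3.7]
width: 0.0269
```

Run:
```python
from turn import *
s=bot.state(); print(s["ee_pos"],s["contact_force"],np.round(s["joint_pos"],2))
Q=R.from_euler('z',20,degrees=True)*F
rv,d=delta(np.array([.476,-.2788,.170]),Q)
crop(cam("scene"),290,70,380,215,"pics/s17.png",4)
```

```text
[ 0.47471297 -0.28336886  0.28945513] [-0.12654752 -0.42055377 -3.6807301 ] [ 0.37  0.41  0.11  1.78 -0.05  0.96  0.85]
rv [-0.1 -0.4  0.3] shift [   1.3    4.6 -119.5] | 0.5 119.5
```

View pics/s17.png

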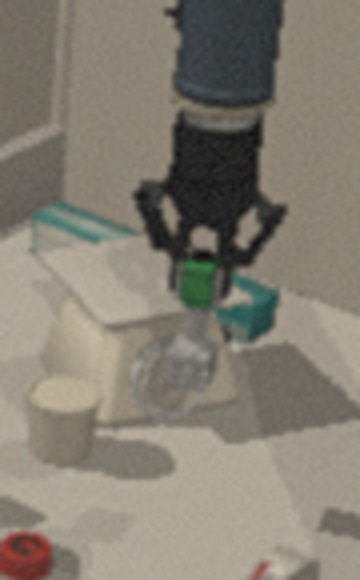

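>>> carry_out(steps=[[[-0.1, -0.4, 0.3, 1, 4, -25, -1], [-0.1, -0.4, 0.3, 1, 4, -55, -1], [-0.1, -0.4, 0.3, 1, 4, -85, -1], [-0.1, -0.4, 0.3, 1, 4, -110, -1], [-0.1, -0.4, 0.3, 1, 4, -119, -1], [-0.1, -0.4, 0.3, 1, 4, -119, -1], [-0.1, -0.4, 0.3, 1, 4, -119, -1]]])

```text
clock: 25.45
ee_pos: [0.4764, -0.2795, 0.1727]
eef_rot: [0.575, 0.818, 0.001, 0.001]
contact_force: [0.8, -0.5, -4.3]
width: 0.0271
```

>>> carry_out(steps=[[[0, 0, 0, 0, 0, -6, -1], [0, 0, 0, 0, 0, -11, -1], [0, 0, 0, 0, 0, -13, -1], [0, 0, 0, 0, 0, -13, -1]]])

```text
clock: 25.78
ee_pos: [0.4764, -0.2794, 0.1598]
eef_rot: [0.575, 0.818, 0.001, 0.002]
contact_force: [-0.1, 0.2, -4.2]
width: 0.0269
```

>>> carry_out(steps=[[[0, 0, 0, 0, 0, -1.5, -1], [0, 0, 0, 0, 0, -3, -1], [0, 0, 0, 0, 0, -3, -1]]])

```text
clock: 26.03
ee_pos: [0.4764, -0.2794, 0.1567]
eef_rot: [0.575, 0.818, 0.001, 0.002]
contact_force: [-0.6, -0.1, -3.8]
width: 0.0266
```

>>> carry_out(steps=[[[0, 0, 0, 0, 0, -1, -1], [0, 0, 0, 0, 0, -2, -1], [0, 0, 0, 0, 0, -2, -1]]])

```text
clock: 26.28
ee_pos: [0.4764, -0.2794, 0.1546]
eef_rot: [0.575, 0.818, 0.001, 0.001]
contact_force: [-0.6, 0.5, -4.8]
width: 0.0269
```

>>> carry_out(steps=[[[0, 0, 0, 0, 0, -1, -1], [0, 0, 0, 0, 0, -2, -1], [0, 0, 0, 0, 0, -2, -1]]])

```text
clock: 26.53
ee_pos: [0.4767, -0.2803, 0.1542]
eef_rot: [0.575, 0.818, 0.001, 0.003]
contact_force: [-3.9, -0.2, 15.0]
width: 0.0276
```

>>> carry_out(steps=[[[0, 0, 0, 0, 0, 0, -1], [0, 0, 0, 0, 0, 0, 1], [0, 0, 0, 0, 0, 0, 1], [0, 0, 0, 0, 0, 0, 1], [0, 0, 0, 0, 0, 0, 1], [0, 0, 0, 0, 0, 0, 1], [0, 0, 0, 0, 0, 0, 1], [0, 0, 0, 0, 0, 0, 1]]])

```text
clock: 27.2
ee_pos: [0.4767, -0.2803, 0.1541]
eef_rot: [0.575, 0.818, 0.001, 0.003]
contact_force: [-0.4, -0.2, 0.6]
width: 0.0852
```

Run:
```python
from turn import *
s=bot.state(); print(s["ee_pos"],s["contact_force"],s["width"])
crop(cam("scene"),290,100,390,210,"pics/s18.png",5)
crop(cam("wrist"),100,80,420,330,"pics/w18.png",2.4)
```

```text
[ 0.47666754 -0.28025142  0.15409655] [-0.37669939 -0.18242768  0.61545041] 0.08524139185521172
```

View pics/s18.png

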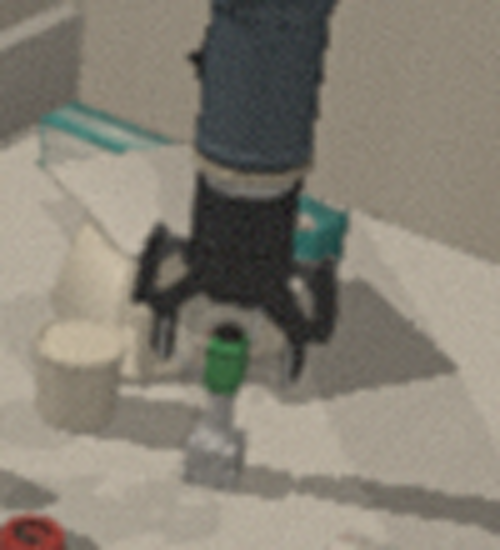

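View pics/w18.png

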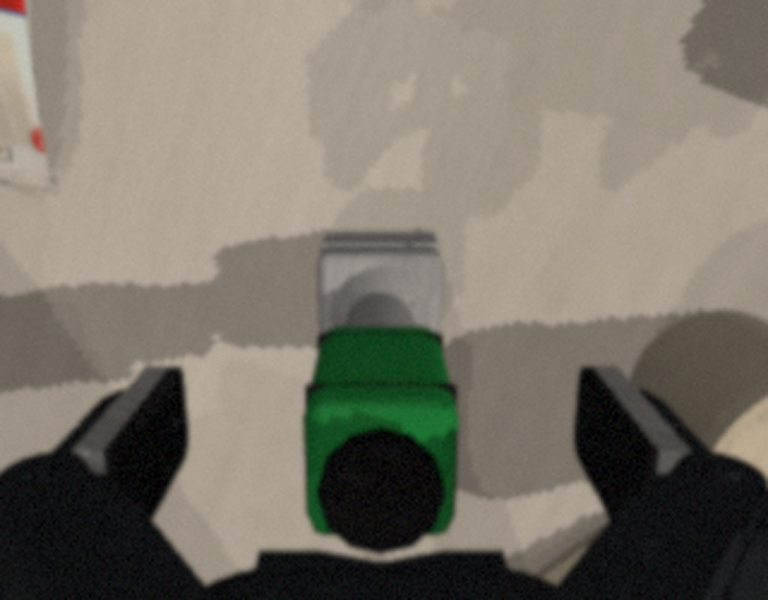

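Released and clear on both sides. Retreat straight up.

>>> carry_out(steps=[[[0, 0, 0, 0, 0, 15, 1], [0, 0, 0, 0, 0, 45, 1], [0, 0, 0, 0, 0, 80, 1], [0, 0, 0, 0, 0, 115, 1], [0, 0, 0, 0, 0, 150, 1], [0, 0, 0, 0, 0, 160, 1], [0, 0, 0, 0, 0, 160, 1], [0, 0, 0, 0, 0, 160, 1]]])

```text
clock: 27.97
ee_pos: [0.4766, -0.2802, 0.3143]
eef_rot: [0.575, 0.818, 0.001, 0.003]
contact_force: [0.1, 0.2, -1.6]
width: 0.0857
```

```bash
python3 - <<'E'
from turn import *
s=bot.state(); print(s["ee_pos"],s["contact_force"],s["width"])
r=cam("scene");save(r["img"],"pics/s19.png")
crop(cam("top"),210,120,330,195,"pics/t19.png",6)
E
python3 ov.py .476 -.2765 20 pics/ov19.png
```

```text
[ 0.4766334  -0.2802111   0.31428473] [ 0.14820627  0.2076892  -1.57435424] 0.08571533484082097
```

View pics/s19.png

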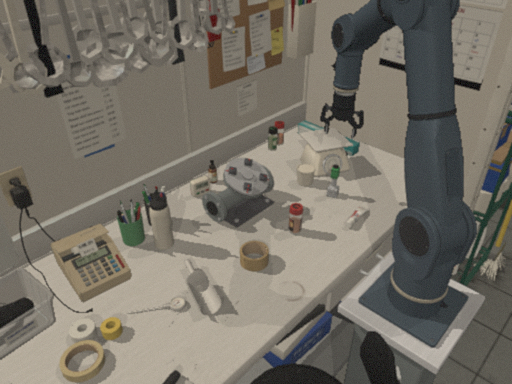

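View pics/t19.png

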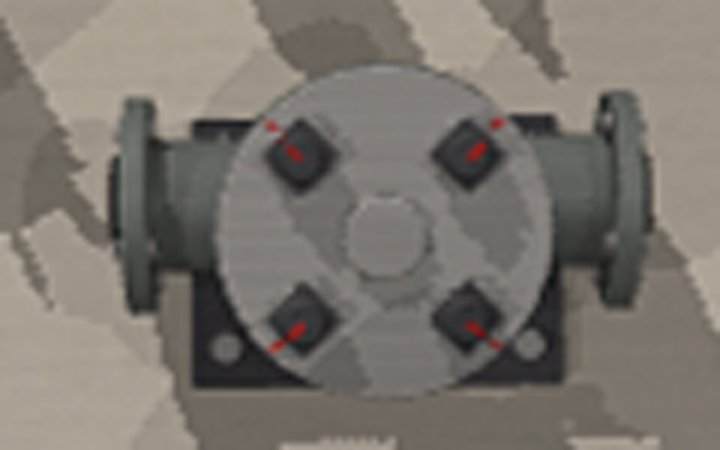

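View pics/ov19.png

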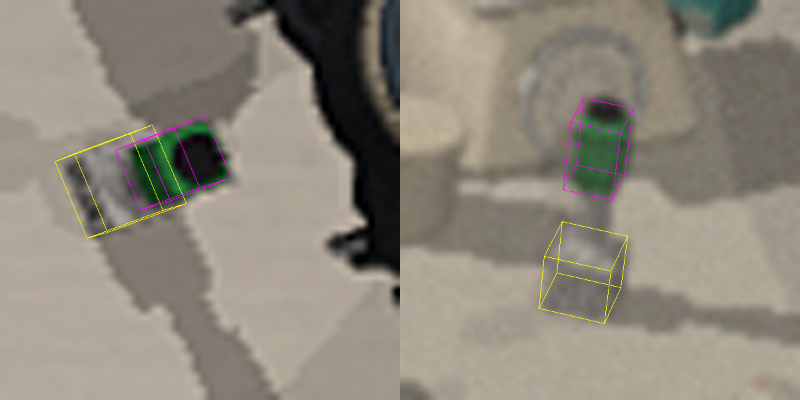

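```bash
python3 -c "
from station import bot
print(bot.job_done(), bot.state()['clock'])"
```

```text
the job is handed in; nothing more can be done
the job is handed in; nothing more can be done
```

The job is handed in at about 28 s of the 72 s allowed. I used only the wrench on the bolts, bringing loose bolts 2 and 4 to half tight. Then I turned them home in the order 2, 4, 1, 3.

**Final checks**
- **Half-tight stage:** between turns, pictures showed bolt 2 at about 0.75 rad and bolt 4 a little short, at about 0.65 rad. Both are inside 0.5 to 1.2 rad.
- **Bolts home:** each bolt met its hard stop, with torque rising to about 1.1 N m. In the last top view all four red marks point at their ticks.
- **Wrench:** it stands upright within a few mm of where it started, released, with the gripper 160 mm above it and touching nothing.
- **Other objects:** the bystanders look unmoved in the last scene picture.

**What went wrong on the way:** my first try at re-seating the wrench on bolt 2 was a few mm off. It pressed with about 50 N and shifted the wrench slightly in the grip. I backed off, measured the shift, corrected for it, and the later seatings went on without force. The socket always stopped about 4 mm higher than my model predicted, though it engaged fully. I put that down to calibration error.

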